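# Put the mortise sample to dry through the upper half of a split cupboard door

### The arm

A 6-joint arm with a two-finger parallel gripper is mounted at the origin on the work surface; the furniture and walls round the work are solid. World frame = base frame: x ahead of the robot, y to its left, z up, the work surface at z = 0. Lengths are in m, angles in rad, forces in N, time in s.
With the tool pointing down it reaches from about 0.3 to 0.825 m from the base axis. Payload 5.4 kg.
Tool frame: the origin (TCP) lies between the finger pads; the fingertips stand 17 mm ahead of it and the grasp point (between the pads) lies 2 mm behind it; z points along the fingers, y is the line along which they close (so a half turn about z gives the same grasp; the last joint's range is limited). The gripper opens to 92 mm and grips with 3 to 60 N. Pads are 20 mm wide; open, the fingers measure 128 mm over their backs; the gripper's body (75 mm by 189 mm) begins 69 mm behind the grasp point.
Start: joints at [-1.39, 0.158, 1.597, -0, 1.386, -0.21], TCP at [0.219, -0.532, 0.232] pointing down, gripper open.
Joint ranges: [-2.91, 2.91], [-0.94, 2.29], [0.18, 2.7], [-1.29, 4.43], [0.17, 2.64], [-3, 3]. Speed limits (rad/s): [2.57, 2.57, 3.14, 3.14, 3.14, 3.14].

### API

Orientations are given as a unit quaternion [w, x, y, z].
In Python, from workcell import arm gives the robot as it stands.
- The arm moves only by the tool apply_moves, never from a script. Its argument "rows" is a list of rows, each an object of numbers: "dx", "dy", "dz": the shift along the tool's x, y, z each as a share of 0.02 m, from -1 to 1; "ax", "ay", "az": the turn, a rotation vector about the tool's x, y, z each as a share of 0.1 rad, from -1 to 1; "gripper": the opening, from 0 (shut) to 1 (fully open). In form: [{"dx": .., "dy": .., "dz": .., "ax": .., "ay": .., "az": .., "gripper": ..}, ...]. A call has exactly 10 rows; each row shifts and turns the commanded pose from where the row before left it, along the tool's axes as they then stand; what a row does not reach is not made up. A row lasts 1/12 s, in which the tool goes at most 41.7 mm and 7.16 degrees, less where a joint would pass 70% of its speed; a pose out of reach is approached as far as the arm can. A call with a number of a shift or a turn outside -1 to 1 is refused whole. A call with a gripper value outside its range is refused whole. The fingers move at their own pace and stop on an object; the grip force is fixed at half the most. Time passes only in rows, so rows that do not move let the fingers close, or fill a call up. It gives the time, the measured TCP pose, the force, the opening and the grip force at its end, in the units of the state.
- arm.get_obs(): the state, without advancing time (a new reading comes with each control period).
- arm.camera(name): name is "scene" or "top" or "wrist"; returns the picture (420x560x3 uint8, red, green, blue); there is no depth.
- arm.calibration(name): a dict with "fovy" (degrees; the focal length in pixels is half the picture's height over the tangent of half this angle, whatever the lens; pixels are square), "cx", "cy" (the principal point, pixels), "camera_from_world" (4x4, takes a point from world to camera coordinates); the wrist camera has in their place "mount" (4x4, takes a point from camera to tool coordinates, whose origin is the TCP and whose axes are the flange's). Camera axes: x right, y down, z forward; pixel columns grow to the right and rows downward; lengths in m; the calibration is good to about 2 mm. The wrist camera is an equidistant fisheye: a pixel r from the principal point sees the ray r / f radians off the axis. A picture is of the moment at which its call begins: read the wrist's pose just before it. calibration takes no time and is no camera call.
- arm.close_job(): hands the job in; it is judged then, once.
Trained networks look in the newest picture that a camera, given by its name, has taken for a name from the list of things; names that differ only in an ending like _2 or _b are one class to them, and where a whole thing is asked for, a point or a joint stands for the part that bears it (a point fixed in the world has none). Each returns a list of dicts, best first, with "conf" (0 to 1); they miss things now and then, are a little off and sometimes report something else, mostly with a low value. They report only what shows in the picture. A call takes as long as a camera call.
- arm.spot_in(camera, query): "bbox" ([left, top, right, bottom] in pixels, round what is visible of it).
The state is a dict: "clock": time; "joint_positions": joint angles; "qvel": joint speeds; "joint_torque": joint torques, N m; "ee_pos": TCP position; "tool_rot": TCP orientation; "force": force on the tool from outside, world axes, zero at the start; "torque": the same for the moment, N m; "gripper_width": finger opening in m; "finger_force": force on a finger pad.
Only numpy, scipy, OpenCV 4.12 (cv2) and the standard library are available. Lean on these libraries where they do the work, as an engineer would, in place of code of your own. Each camera call takes 0.05 s, during which the arm holds its last target. There are 200 camera calls.

### The job

Draw the bolt of the cupboard's upper half-door and swing that half wide open; the lower half stays shut and bolted, since it carries the counter. Lay the mortise sample lengthwise on the counter with its nose just across the sill and let go of it, then take it again from behind and slide it in until it lies flat and wholly inside on the shelf, never letting it tip over. Leave the upper half wide open so that the freshly oiled sample can dry, and do not disturb the other things on the bench.

Things in the scene. Friction and masses are not known exactly. Their poses are not given: they have to be found in the camera images.
- cupboard: Fixed pale plywood cupboard 180 wide, 187 deep, 222 high, front split in two half-doors. Origin: bottom, mid-width, at the carcass front = inner face of the 16 mm leaves; x into the cupboard, y to its left, z up. Inside: shelf top at z=124 mm, clear opening y -58 to 74, height 86 under the roof (12 mm thick, top 222); 180 mm clear depth behind the leaf, closed back, roof front edge at x=0.
- top_leaf (a joint): Upper half-door, hinged on its left edge (upright axis at point top_leaf_hinge), 131 wide, z 123 to 217 mm. 0 = shut; grows as its right edge swings out towards -x of the cupboard, to 2.4 rad. Light, slight friction: stays where it is left. Cannot move until its bolt is drawn by 18 mm.
- top_bolt (a joint): Bolt on the upper half-door. 0 = fully shot to the right into the keeper on the stile; grows (m) as the knob is slid to the left towards the hinges (leaf's +y), stop at 0.030; takes 1 to 2 N, stays where left.
- top_bolt_knob (a point): Centre of the upper bolt's steel knob, a cylinder 15 mm thick, 24 long, its axis square to the leaf; it stands 41 mm in front of the leaf face, 36 mm under the cupboard's top. Moves with bolt and leaf; the leaf can be pulled open by it, bolt drawn.
- top_leaf_hinge (a point): Point on the upright hinge axis of the upper half-door, half-way up the leaf; 3 mm in front of the leaf's outer face, at its left edge.
- low_leaf (a joint): Lower half-door, same hinge side, carrying the counter board. 0 = shut; must stay shut (its bolt holds it).
- low_bolt (a joint): Bolt on the lower half-door, same shape, under the counter. 0 = fully shot; must stay shot.
- counter_mid (a point): Middle of the counter's top surface: a board on the lower half-door, 116 deep (cupboard x -118 to -2 mm), 133 wide, top at z=120 mm, 4 mm LOWER than the shelf inside. Orientation as the cupboard.
- shelf_front (a point): Middle of the shelf's front edge (the sill), on top of the shelf, z=124 mm. Orientation as the cupboard.
- sample_mid (a point): Centre of the mortise sample: oblong pine block 150 long, 45 wide, 45 high with a rectangular slot through the middle of its top, 0.11 to 0.23 kg, lying on the bench between the flat case and the drawer chest. x along its length, y across its width, z up. Grasp across the 45 mm.
- sample_end_a (a point): Middle of the sample's +x end face (75 mm from the centre).
- sample_end_b (a point): Middle of the sample's -x end face (75 mm from the centre).
- tenon: Bystander: tenon sample, block with a thinner tongue at one end, 154 x 60 x 45 mm, on the bench to the right. Origin under its centre.
- tape: Bystander: roll of masking tape lying flat, 92 across, 24 high. Origin under its centre.
- plane: Bystander: smoothing plane standing on the bench to the left, 240 long, 73 high. Origin under its centre.
- nails: Bystander: open tin of nails, 68 across, 62 high, standing on the lid of the flat case. Origin under its centre.

How it is judged:
By the outcome, as a careful person would: the job done as asked, in the order asked, and still so for the second after the job is handed in, with the robot touching nothing.
It also fails if it takes over 70 s, if anything falls off the work surface, if the arm or the gripper's body presses on something with over 40 N, if the wrist force passes 120 N, or if a joint passes its speed limit or range.

## Working session

There is one attempt and no reset: what is moved stays moved. The work goes in short steps, Python scripts to look and compute and a tool call to move; the robot and the scene stay as the last step left them, time stands still between calls to the robot, and variables do not carry over. Pictures are saved under pics/ and viewed, at most 10 in all, crops included, and the job is handed in when it is done.

Besides the shell and the picture viewer there is one more tool, called after ">>>" in YAML: its name, and indented under it one key for each argument. apply_moves: Moves the arm, as the interface text tells. Its arguments: {"type":"object","properties":{"rows":{"type":"array","items":{"type":"object","properties":{"dx":{"type":"number"},"dy":{"type":"number"},"dz":{"type":"number"},"ax":{"type":"number"},"ay":{"type":"number"},"az":{"type":"number"},"gripper":{"type":"number"}}}}},"required":["rows"]}

```bash
mkdir -p pics; ls
python3 - <<'E'
from workcell import arm
import cv2,numpy as np
o=arm.get_obs();print(o)
for n in ("scene","top","wrist"):
    im=arm.camera(n);cv2.imwrite(f"pics/{n}0.png",im[:,:,::-1]);c=arm.calibration(n);print(n,{k:np.round(v,4).tolist() for k,v in c.items()})
    for q in ("cupboard","top_leaf","top_bolt_knob","counter_mid","sample_mid","tenon","tape","plane","nails"):
        r=arm.spot_in(n,q);print(q,[(np.round(d["bbox"]).tolist(),round(d["conf"],2)) for d in r[:2]])
E
```

```text
pics
{'clock': 0.0, 'joint_positions': array([-1.39010251e+00,  1.59061099e-01,  1.59821971e+00, -7.25353338e-06,
        1.38623342e+00, -2.10131546e-01]), 'qvel': array([-0.00062795,  0.00092818,  0.00084605,  0.00048221, -0.00086868,
       -0.00096266]), 'joint_torque': array([-3.37179326e-04, -3.85568261e+01, -3.22109914e+01,  7.01557402e-02,
        3.74993845e-02, -9.03274145e-05]), 'ee_pos': array([ 0.21889778, -0.53105005,  0.23061842]), 'tool_rot': array([-9.60739403e-04,  9.80967040e-01,  1.94171943e-01,  1.05770996e-05]), 'force': array([-0.16054254, -0.41532223,  0.36033871]), 'torque': array([ 0.00628399,  0.02926495, -0.02943631]), 'finger_force': 0.0, 'gripper_width': 0.09197081944203514}
scene {'fovy': 42.7204, 'cx': 289.3101, 'cy': 203.4313, 'camera_from_world': [[-0.907, -0.4211, -0.0078, 0.456], [-0.1611, 0.364, -0.9174, 0.2113], [0.3892, -0.8308, -0.3979, 1.4785], [0.0, 0.0, 0.0, 1.0]]}
cupboard [([166.0, 192.0, 298.0, 305.0], 0.76)]
top_leaf [([241.0, 205.0, 280.0, 255.0], 0.62)]
top_bolt_knob [([238.0, 203.0, 281.0, 257.0], 0.62), ([260.0, 217.0, 278.0, 229.0],
[... 707 characters left out ...]
38.0], 0.54)]
counter_mid [([148.0, 130.0, 239.0, 262.0], 0.56)]
sample_mid [([314.0, 134.0, 343.0, 190.0], 0.62)]
tenon [([375.0, 244.0, 408.0, 301.0], 0.95)]
tape [([254.0, 228.0, 288.0, 264.0], 0.69)]
plane [([154.0, 251.0, 240.0, 318.0], 0.6), ([378.0, 244.0, 406.0, 298.0], 0.4)]
nails [([256.0, 196.0, 284.0, 227.0], 0.84), ([146.0, 127.0, 244.0, 262.0], 0.71)]
wrist {'fovy': 65.7065, 'cx': 281.9819, 'cy': 207.0711, 'mount': [[-0.0004, -0.9651, -0.2619, 0.0733], [1.0, -0.0003, -0.0005, -0.0006], [0.0004, -0.2619, 0.9651, -0.1525], [0.0, 0.0, 0.0, 1.0]]}
cupboard []
top_leaf []
top_bolt_knob []
counter_mid []
sample_mid []
tenon [([80.0, 0.0, 134.0, 69.0], 0.59)]
tape []
plane []
nails []
```

Run:
```python
import cv2
im=cv2.imread("pics/top0.png")[110:330,120:420];cv2.imwrite("pics/v1.png",cv2.resize(im,None,fx=2.66,fy=2.66,interpolation=3))
im=cv2.imread("pics/scene0.png")[170:350,150:400];cv2.imwrite("pics/v2.png",cv2.resize(im,None,fx=3.2,fy=3.2,interpolation=3))
```

```text
(no output)
```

View pics/v1.png

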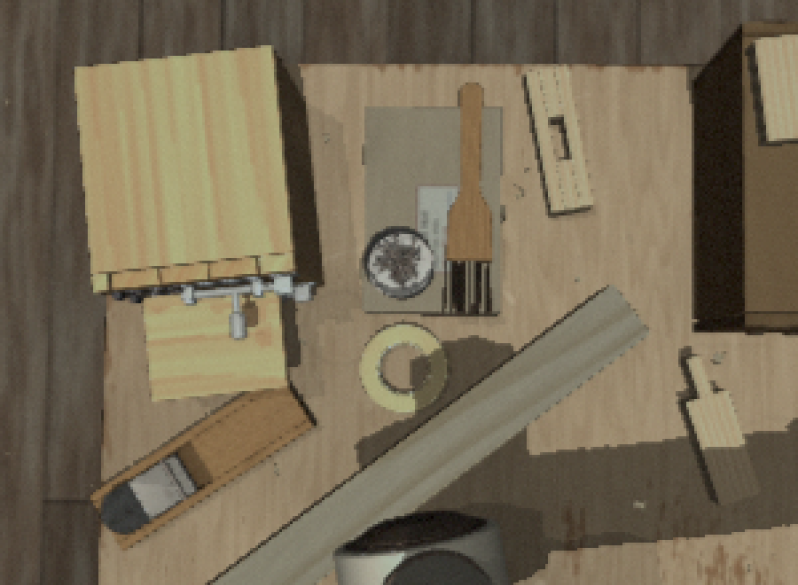

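View pics/v2.png

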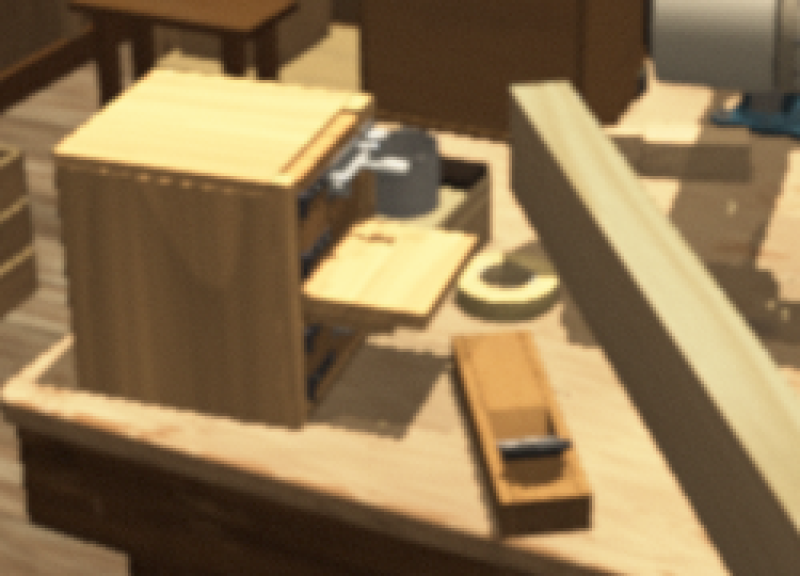

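```bash
cat > h.py <<'E'
import numpy as np
from workcell import arm
def ray(n,u,v,o=None):
    c=arm.calibration(n); f=210/np.tan(np.radians(c["fovy"]/2))
    if n=="wrist":
        o=o or arm.get_obs()
        x,y=u-c["cx"],v-c["cy"];r=np.hypot(x,y)+1e-9;t=r/f
        d=np.array([np.sin(t)*x/r,np.sin(t)*y/r,np.cos(t)])
        from scipy.spatial.transform import Rotation as R
        q=o["tool_rot"];Rt=R.from_quat([q[1],q[2],q[3],q[0]]).as_matrix();M=np.array(c["mount"])
        return Rt@M[:3,3]+o["ee_pos"],Rt@M[:3,:3]@d
    T=np.linalg.inv(c["camera_from_world"]);d=T[:3,:3]@np.array([(u-c["cx"])/f,(v-c["cy"])/f,1]);return T[:3,3],d
def atz(n,u,v,z,o=None):
    p,d=ray(n,u,v,o);return p+d*(z-p[2])/d[2]
def tri(a,b):
    (p,d),(q,e)=a,b;s=np.linalg.lstsq(np.c_[d,-e],q-p,rcond=None)[0];A=p+d*s[0];B=q+e*s[1];return (A+B)/2,np.linalg.norm(A-B)
def proj(n,P):
    c=arm.calibration(n);f=210/np.tan(np.radians(c["fovy"]/2));q=np.array(c["camera_from_world"])@np.r_[P,1];return c["cx"]+f*q[0]/q[2],c["cy"]+f*q[1]/q[2]
E
python3 - <<'E'
from h import *
np.set_printoptions(precision=3,suppress=True)
T=lambda u,v:(120+u/2.66,110+v/2.66)
S=lambda u,v:(150+u/3.2,170+v/3.2)
for t,s in (((612,286),(572,82)),((648,328),(512,84)),((612,286),(512,84)),((648,328),(572,82))):
    print("beam",*tri(ray("top",*T(*t)),ray("scene",*S(*s))))
print("knob tip",*tri(ray("top",*T(238,336)),ray("scene",*S(408,163))))
for n,p in dict(roofBL=(76,67),roofBR=(272,46),roofFR=(292,255),roofFL=(92,275)).items(): print(n,atz("top",*T(*p),.222))
for n,p in dict(L=(155,400),R=(287,385)).items(): print("counter",n,atz("top",*T(*p),.120))
for n,p in dict(a1=(525,72),a2=(570,67),b1=(550,214),b2=(592,205)).items(): print("sample",n,atz("top",*T(*p),.045))
print("slot",atz("top",*T(559,138),.045))
print("case",[atz("top",*T(*p),.05)for p in ((365,107),(500,107),(365,313),(498,313))])
print("chest L edge",[atz("top",*T(*p),z)for p,z in (((743,25),.2),((693,330),.0),((743,310),.2))])
print("plane",[atz("top",*T(*p),.06)for p in ((290,385),(315,423),(92,497),(125,548))])
print("tape",atz("top",*T(403,367),.024),"nails",atz("top",*T(400,262),.1))
print(arm.get_obs()["clock"])
E
```

```text
beam [ 0.462 -0.141  0.122] 0.06152007748561211
beam [ 0.473 -0.157  0.112] 0.049175139390047404
beam [ 0.49  -0.132  0.117] 0.0013167598662153727
beam [ 0.445 -0.169  0.113] 0.011812826818881498
knob tip [0.437 0.215 0.189] 0.0027865617020805655
roofBL [0.676 0.359 0.222]
roofBR [0.695 0.184 0.222]
roofFR [0.509 0.163 0.222]
roofFL [0.49  0.339 0.222]
counter L [0.377 0.308 0.12 ]
counter R [0.393 0.18  0.12 ]
sample a1 [ 0.718 -0.052  0.045]
sample a2 [ 0.724 -0.098  0.045]
sample b1 [ 0.569 -0.078  0.045]
sample b2 [ 0.579 -0.121  0.045]
slot [ 0.649 -0.087  0.045]
case [array([0.68 , 0.115, 0.05 ]), array([ 0.68 , -0.026,  0.05 ]), array([0.465, 0.112, 0.05 ]), array([ 0.466, -0.025,  0.05 ])]
chest L edge [array([ 0.721, -0.238,  0.2  ]), array([ 0.452, -0.234,  0.   ]), array([ 0.465, -0.235,  0.2  ])]
plane [array([0.391, 0.186, 0.06 ]), array([0.353, 0.16 , 0.06 ]), array([0.276, 0.386, 0.06 ]), array([0.225, 0.351, 0.06 ])]
tape [0.41  0.073 0.024] nails [0.514 0.074 0.1  ]
1.5
```

```bash
cat >> h.py <<'E'
from scipy.spatial.transform import Rotation as R, Slerp
import json
def rot(q): return R.from_quat([q[1],q[2],q[3],q[0]])
YAW=0.11; O=np.array([.4995,.251,0])
def C2W(p): return O+R.from_rotvec([0,0,YAW]).apply(p)
def W2C(p): return R.from_rotvec([0,0,-YAW]).apply(np.array(p)-O)
def down(ang): # x_tool at angle ang in world, z down
    return R.from_matrix(np.array([[np.cos(ang),np.sin(ang),0],[np.sin(ang),-np.cos(ang),0],[0,0,-1]]).T)
def tilt(ang,th): # tool z along heading ang, th below horizontal; camera (x_tool) up
    z=np.array([np.cos(ang)*np.cos(th),np.sin(ang)*np.cos(th),-np.sin(th)]);y=np.array([-np.sin(ang),np.cos(ang),0])
    x=np.cross(-y,z); 
    x,y=(x,-y) if x[2]>0 else (-x,y)
    return R.from_matrix(np.c_[x,y,z])
def follow(P,Q,g,start=None,n=None):
    """poses P[i],Q[i] (Rotation) per row; emits rows"""
    o=arm.get_obs();p,q=start or (o["ee_pos"],rot(o["tool_rot"]));rows=[]
    for a,b,gg in zip(P,Q,g):
        d=np.round(q.inv().apply(a-p)/.02,2);w=np.round((q.inv()*b).as_rotvec()/.1,2)
        if max(abs(d).max(),abs(w).max())>1: print("!! over",len(rows),d,w); d=np.clip(d,-1,1);w=np.clip(w,-1,1)
        p=p+q.apply(d*.02);q=q*R.from_rotvec(w*.1)
        rows.append({k:float(v) for k,v in zip(("dx","dy","dz","ax","ay","az","gripper"),[*d,*w,gg]) if v!=0 or k=="gripper"})
    while len(rows)%10: rows.append({"gripper":g[-1]})
    for i in range(0,len(rows),10): print(json.dumps(rows[i:i+10]))
    return p,q
def line(segs,start=None):
    """segs: (pos,Rotation,nrows,grip)"""
    o=arm.get_obs();p,q=start or (o["ee_pos"],rot(o["tool_rot"]));P,Q,G=[],[],[];s0=(p,q)
    for a,b,n,g in segs:
        rv=(b*q.inv()).as_rotvec()
        for i in range(1,n+1): P.append(p+(np.array(a)-p)*i/n);Q.append(R.from_rotvec(rv*i/n)*q);G.append(g)
        p,q=np.array(a),b
    return follow(P,Q,G,s0)
def st():
    o=arm.get_obs();print({k:np.round(o[k],4).tolist() for k in ("clock","joint_positions","ee_pos","tool_rot","force","gripper_width","finger_force")})
E
python3 - <<'E'
from h import *
k=C2W([-.057,-.030,.28]);print(k)
q0=down(0.39);tg=down(0.11+np.pi)
q=down(.39+1.4)
line([([.33,-.18,.30],q,20,.6),(k,tg,20,.6)])
E
```

```text
[0.44613785 0.21492395 0.28      ]
!! over 32 [0.19 1.01 0.05] [ 0.   -0.   -0.73]
!! over 33 [0.12 1.04 0.05] [ 0.   -0.   -0.73]
!! over 34 [0.04 1.06 0.05] [ 0.   -0.   -0.73]
!! over 35 [-0.03  1.09  0.05] [ 0.   -0.   -0.74]
!! over 36 [-0.12  1.12  0.05] [ 0.   -0.   -0.73]
!! over 37 [-0.19  1.13  0.05] [ 0.   -0.   -0.73]
!! over 38 [-0.26  1.13  0.05] [ 0.   -0.   -0.73]
!! over 39 [-0.34  1.1   0.05] [ 0.   -0.   -0.73]
[{"dx": 0.59, "dy": -0.71, "dz": -0.17, "az": -0.7, "gripper": 0.6}, {"dx": 0.64, "dy": -0.66, "dz": -0.17, "az": -0.7, "gripper": 0.6}, {"dx": 0.68, "dy": -0.62, "dz": -0.17, "az": -0.7, "gripper": 0.6}, {"dx": 0.73, "dy": -0.57, "dz": -0.17, "az": -0.7, "gripper": 0.6}, {"dx": 0.76, "dy": -0.51, "dz": -0.17, "az": -0.7, "gripper": 0.6}, {"dx": 0.8, "dy": -0.46, "dz": -0.18, "az": -0.7, "gripper": 0.6}, {"dx": 0.83, "dy": -0.41, "dz": -0.17, "az": -0.7, "gripper": 0.6}, {"dx": 0.86, "dy": -0.34, "dz": -0.17, "az": -0.7, "gripper": 0.6}, {"dx": 0.87, "dy": -0.29, "dz": -0.17, "az": -0.7, "gripper": 0.6}, {"dx": 0.9, "dy": -0.22, "dz": -0.17, "az": -0.7, "gri
[... 1318 characters left out ...]
5, "az": -0.73, "gripper": 0.6}]
[{"dx": 0.34, "dy": 0.97, "dz": 0.05, "az": -0.73, "gripper": 0.6}, {"dx": 0.27, "dy": 0.99, "dz": 0.05, "az": -0.73, "gripper": 0.6}, {"dx": 0.19, "dy": 1.0, "dz": 0.05, "az": -0.73, "gripper": 0.6}, {"dx": 0.12, "dy": 1.0, "dz": 0.05, "az": -0.73, "gripper": 0.6}, {"dx": 0.04, "dy": 1.0, "dz": 0.05, "az": -0.73, "gripper": 0.6}, {"dx": -0.03, "dy": 1.0, "dz": 0.05, "az": -0.74, "gripper": 0.6}, {"dx": -0.12, "dy": 1.0, "dz": 0.05, "az": -0.73, "gripper": 0.6}, {"dx": -0.19, "dy": 1.0, "dz": 0.05, "az": -0.73, "gripper": 0.6}, {"dx": -0.26, "dy": 1.0, "dz": 0.05, "az": -0.73, "gripper": 0.6}, {"dx": -0.34, "dy": 1.0, "dz": 0.05, "az": -0.73, "gripper": 0.6}]
```

>>> apply_moves:
  rows:
    - {"dx": 0.59, "dy": -0.71, "dz": -0.17, "az": -0.7, "gripper": 0.6}
    - {"dx": 0.64, "dy": -0.66, "dz": -0.17, "az": -0.7, "gripper": 0.6}
    - {"dx": 0.68, "dy": -0.62, "dz": -0.17, "az": -0.7, "gripper": 0.6}
    - {"dx": 0.73, "dy": -0.57, "dz": -0.17, "az": -0.7, "gripper": 0.6}
    - {"dx": 0.76, "dy": -0.51, "dz": -0.17, "az": -0.7, "gripper": 0.6}
    - {"dx": 0.8, "dy": -0.46, "dz": -0.18, "az": -0.7, "gripper": 0.6}
    - {"dx": 0.83, "dy": -0.41, "dz": -0.17, "az": -0.7, "gripper": 0.6}
    - {"dx": 0.86, "dy": -0.34, "dz": -0.17, "az": -0.7, "gripper": 0.6}
    - {"dx": 0.87, "dy": -0.29, "dz": -0.17, "az": -0.7, "gripper": 0.6}
    - {"dx": 0.9, "dy": -0.22, "dz": -0.17, "az": -0.7, "gripper": 0.6}

```text
invalid input at $.rows[0]: expected keys dx, dy, dz, ax, ay, az, gripper
```

>>> apply_moves:
  rows:
    - {"dx": 0.9, "dy": -0.16, "dz": -0.17, "az": -0.7, "gripper": 0.6}
    - {"dx": 0.92, "dy": -0.1, "dz": -0.17, "az": -0.7, "gripper": 0.6}
    - {"dx": 0.92, "dy": -0.03, "dz": -0.17, "az": -0.7, "gripper": 0.6}
    - {"dx": 0.92, "dy": 0.03, "dz": -0.17, "az": -0.69, "gripper": 0.6}
    - {"dx": 0.92, "dy": 0.1, "dz": -0.17, "az": -0.7, "gripper": 0.6}
    - {"dx": 0.91, "dy": 0.16, "dz": -0.18, "az": -0.7, "gripper": 0.6}
    - {"dx": 0.89, "dy": 0.22, "dz": -0.17, "az": -0.7, "gripper": 0.6}
    - {"dx": 0.88, "dy": 0.29, "dz": -0.17, "az": -0.7, "gripper": 0.6}
    - {"dx": 0.85, "dy": 0.35, "dz": -0.17, "az": -0.7, "gripper": 0.6}
    - {"dx": 0.83, "dy": 0.4, "dz": -0.17, "az": -0.7, "gripper": 0.6}

```text
invalid input at $.rows[0]: expected keys dx, dy, dz, ax, ay, az, gripper
```

>>> apply_moves:
  rows:
    - {"dx": 0.9, "dy": 0.5, "dz": 0.05, "az": -0.73, "gripper": 0.6}
    - {"dx": 0.86, "dy": 0.56, "dz": 0.05, "az": -0.73, "gripper": 0.6}
    - {"dx": 0.82, "dy": 0.63, "dz": 0.05, "az": -0.73, "gripper": 0.6}
    - {"dx": 0.77, "dy": 0.68, "dz": 0.05, "az": -0.74, "gripper": 0.6}
    - {"dx": 0.72, "dy": 0.73, "dz": 0.05, "az": -0.73, "gripper": 0.6}
    - {"dx": 0.67, "dy": 0.79, "dz": 0.05, "az": -0.73, "gripper": 0.6}
    - {"dx": 0.6, "dy": 0.83, "dz": 0.05, "az": -0.73, "gripper": 0.6}
    - {"dx": 0.54, "dy": 0.88, "dz": 0.05, "az": -0.73, "gripper": 0.6}
    - {"dx": 0.48, "dy": 0.91, "dz": 0.05, "az": -0.73, "gripper": 0.6}
    - {"dx": 0.4, "dy": 0.95, "dz": 0.05, "az": -0.73, "gripper": 0.6}

```text
invalid input at $.rows[0]: expected keys dx, dy, dz, ax, ay, az, gripper
```

>>> apply_moves:
  rows:
    - {"dx": 0.34, "dy": 0.97, "dz": 0.05, "az": -0.73, "gripper": 0.6}
    - {"dx": 0.27, "dy": 0.99, "dz": 0.05, "az": -0.73, "gripper": 0.6}
    - {"dx": 0.19, "dy": 1.0, "dz": 0.05, "az": -0.73, "gripper": 0.6}
    - {"dx": 0.12, "dy": 1.0, "dz": 0.05, "az": -0.73, "gripper": 0.6}
    - {"dx": 0.04, "dy": 1.0, "dz": 0.05, "az": -0.73, "gripper": 0.6}
    - {"dx": -0.03, "dy": 1.0, "dz": 0.05, "az": -0.74, "gripper": 0.6}
    - {"dx": -0.12, "dy": 1.0, "dz": 0.05, "az": -0.73, "gripper": 0.6}
    - {"dx": -0.19, "dy": 1.0, "dz": 0.05, "az": -0.73, "gripper": 0.6}
    - {"dx": -0.26, "dy": 1.0, "dz": 0.05, "az": -0.73, "gripper": 0.6}
    - {"dx": -0.34, "dy": 1.0, "dz": 0.05, "az": -0.73, "gripper": 0.6}

```text
invalid input at $.rows[0]: expected keys dx, dy, dz, ax, ay, az, gripper
```

Run:
```python
from h import *; import cv2
st()
im=arm.camera("wrist");cv2.imwrite("pics/w1.png",im[:,:,::-1]);cv2.imwrite("pics/w1v.png",cv2.resize(im[:,:,::-1],(800,600),interpolation=3))
print(arm.spot_in("wrist","top_bolt_knob"))
im=arm.camera("top");cv2.imwrite("pics/t1.png",im[:,:,::-1])
```

```text
{'clock': 1.5, 'joint_positions': [-1.3901, 0.1584, 1.597, -0.0, 1.3862, -0.2101], 'ee_pos': [0.219, -0.5316, 0.2316], 'tool_rot': [-0.0, 0.981, 0.1941, -0.0], 'force': [0.4117, 0.5273, 0.0282], 'gripper_width': 0.0917, 'finger_force': 0.0}
[]
```

View pics/w1v.png

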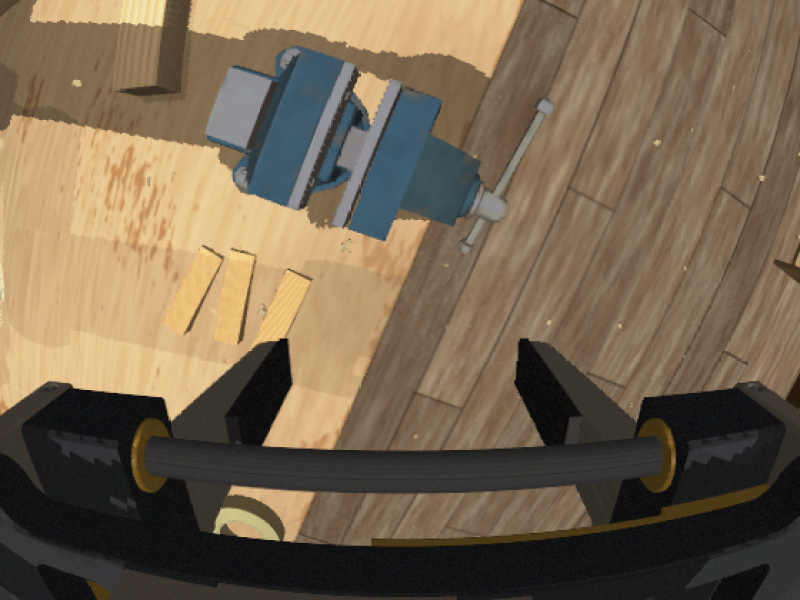

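>>> apply_moves:
  rows:
    - {"dx": 0.59, "dy": -0.71, "dz": -0.6, "ax": 0, "ay": 0, "az": -0.7, "gripper": 0.6}
    - {"dx": 0.64, "dy": -0.66, "dz": -0.6, "ax": 0, "ay": 0, "az": -0.7, "gripper": 0.6}
    - {"dx": 0.68, "dy": -0.62, "dz": -0.6, "ax": 0, "ay": 0, "az": -0.7, "gripper": 0.6}
    - {"dx": 0.73, "dy": -0.57, "dz": -0.6, "ax": 0, "ay": 0, "az": -0.7, "gripper": 0.6}
    - {"dx": 0.76, "dy": -0.51, "dz": -0.6, "ax": 0, "ay": 0, "az": -0.7, "gripper": 0.6}
    - {"dx": 0.8, "dy": -0.46, "dz": -0.4, "ax": 0, "ay": 0, "az": -0.7, "gripper": 0.6}
    - {"dx": 0.83, "dy": -0.41, "dz": 0, "ax": 0, "ay": 0, "az": -0.7, "gripper": 0.6}
    - {"dx": 0.86, "dy": -0.34, "dz": 0, "ax": 0, "ay": 0, "az": -0.7, "gripper": 0.6}
    - {"dx": 0.87, "dy": -0.29, "dz": 0, "ax": 0, "ay": 0, "az": -0.7, "gripper": 0.6}
    - {"dx": 0.9, "dy": -0.22, "dz": 0, "ax": 0, "ay": 0, "az": -0.7, "gripper": 0.6}

```text
clock: 2.48
ee_pos: [0.2747, -0.355, 0.2997]
tool_rot: [0.0, 0.854, 0.52, -0.0]
force: [-0.4, 0.8, -0.4]
gripper_width: 0.0552
finger_force: 0.0
```

>>> apply_moves:
  rows:
    - {"dx": 0.9, "dy": -0.16, "dz": 0, "ax": 0, "ay": 0, "az": -0.7, "gripper": 0.6}
    - {"dx": 0.92, "dy": -0.1, "dz": 0, "ax": 0, "ay": 0, "az": -0.7, "gripper": 0.6}
    - {"dx": 0.92, "dy": -0.03, "dz": 0, "ax": 0, "ay": 0, "az": -0.7, "gripper": 0.6}
    - {"dx": 0.92, "dy": 0.03, "dz": 0, "ax": 0, "ay": 0, "az": -0.7, "gripper": 0.6}
    - {"dx": 0.92, "dy": 0.1, "dz": 0, "ax": 0, "ay": 0, "az": -0.7, "gripper": 0.6}
    - {"dx": 0.91, "dy": 0.16, "dz": 0, "ax": 0, "ay": 0, "az": -0.7, "gripper": 0.6}
    - {"dx": 0.89, "dy": 0.22, "dz": 0, "ax": 0, "ay": 0, "az": -0.7, "gripper": 0.6}
    - {"dx": 0.88, "dy": 0.29, "dz": 0, "ax": 0, "ay": 0, "az": -0.7, "gripper": 0.6}
    - {"dx": 0.85, "dy": 0.35, "dz": 0, "ax": 0, "ay": 0, "az": -0.7, "gripper": 0.6}
    - {"dx": 0.83, "dy": 0.4, "dz": 0, "ax": 0, "ay": 0, "az": -0.7, "gripper": 0.6}

```text
clock: 3.32
ee_pos: [0.33, -0.1791, 0.2997]
tool_rot: [0.0, 0.624, 0.781, -0.0]
force: [1.0, 0.3, -0.8]
gripper_width: 0.0552
finger_force: 0.0
```

>>> apply_moves:
  rows:
    - {"dx": 0.9, "dy": 0.5, "dz": 0, "ax": 0, "ay": 0, "az": -0.73, "gripper": 0.6}
    - {"dx": 0.86, "dy": 0.56, "dz": 0, "ax": 0, "ay": 0, "az": -0.73, "gripper": 0.6}
    - {"dx": 0.82, "dy": 0.63, "dz": 0, "ax": 0, "ay": 0, "az": -0.73, "gripper": 0.6}
    - {"dx": 0.77, "dy": 0.68, "dz": 0, "ax": 0, "ay": 0, "az": -0.73, "gripper": 0.6}
    - {"dx": 0.72, "dy": 0.73, "dz": 0, "ax": 0, "ay": 0, "az": -0.73, "gripper": 0.6}
    - {"dx": 0.67, "dy": 0.79, "dz": 0, "ax": 0, "ay": 0, "az": -0.73, "gripper": 0.6}
    - {"dx": 0.6, "dy": 0.83, "dz": 0, "ax": 0, "ay": 0, "az": -0.73, "gripper": 0.6}
    - {"dx": 0.54, "dy": 0.88, "dz": 0, "ax": 0, "ay": 0, "az": -0.73, "gripper": 0.6}
    - {"dx": 0.48, "dy": 0.91, "dz": 0, "ax": 0, "ay": 0, "az": -0.73, "gripper": 0.6}
    - {"dx": 0.4, "dy": 0.95, "dz": 0, "ax": 0, "ay": 0, "az": -0.73, "gripper": 0.6}

```text
clock: 4.15
ee_pos: [0.3881, 0.0186, 0.2998]
tool_rot: [0.0, 0.304, 0.953, 0.0]
force: [-0.5, -0.5, -0.3]
gripper_width: 0.0553
finger_force: 0.0
```

```bash
python3 - <<'E'
s=open("h.py").read()
s=s.replace('if v!=0 or k=="gripper"}','}').replace('rows.append({"gripper":g[-1]})','rows.append({k:0 for k in ("dx","dy","dz","ax","ay","az")}|{"gripper":g[-1]})').replace('json.dumps(rows[i:i+10])','json.dumps(rows[i:i+10],separators=(",",":")).replace(".0,",",")')
open("h.py","w").write(s)
E
python3 - <<'E'
from h import *
st()
k=C2W([-.057,-.030,.28]);tg=down(0.11+np.pi)
line([(k,tg,12,.6)])
E
```

```text
{'clock': 4.15, 'joint_positions': [-0.2658, -0.3983, 1.9709, -0.0, 1.5684, -1.2195], 'ee_pos': [0.3881, 0.0186, 0.2998], 'tool_rot': [0.0003, 0.3037, 0.9528, 0.0], 'force': [-0.502, -0.5329, -0.3137], 'gripper_width': 0.0553, 'finger_force': 0.0}
[{"dx":0.28,"dy":0.81,"dz":0.08,"ax":-0,"ay":0,"az":-0.61,"gripper":0.6},{"dx":0.22,"dy":0.82,"dz":0.08,"ax":-0,"ay":0,"az":-0.6,"gripper":0.6},{"dx":0.18,"dy":0.83,"dz":0.09,"ax":-0,"ay":0,"az":-0.61,"gripper":0.6},{"dx":0.13,"dy":0.85,"dz":0.08,"ax":-0,"ay":0,"az":-0.6,"gripper":0.6},{"dx":0.07,"dy":0.85,"dz":0.08,"ax":-0,"ay":0,"az":-0.61,"gripper":0.6},{"dx":0.02,"dy":0.85,"dz":0.08,"ax":-0,"ay":0,"az":-0.61,"gripper":0.6},{"dx":-0.03,"dy":0.85,"dz":0.09,"ax":-0,"ay":0,"az":-0.6,"gripper":0.6},{"dx":-0.08,"dy":0.85,"dz":0.08,"ax":-0,"ay":0,"az":-0.61,"gripper":0.6},{"dx":-0.13,"dy":0.85,"dz":0.08,"ax":-0,"ay":0,"az":-0.6,"gripper":0.6},{"dx":-0.18,"dy":0.83,"dz":0.08,"ax":-0,"ay":0.01,"az":-0.61,"gripper":0.6}]
[{"dx":-0.23,"dy":0.82,"dz":0.09,"ax":-0,"ay":-0,"az":-0.6,"gripper":0.6},{"dx":-0.28,"dy":0.8,"dz":0.08,"ax":-0,"ay":-0,"az":-0.61,"gripper":0.6},{"dx":0,"dy":0,"dz":0,"ax":0,"ay":0,"az":0,"gripper":0.6},{"dx":0,"dy":0,"dz":0,"ax":0,"ay":0,"az":0,"gripper":0.6},{"dx":0,"dy":0,"dz":0,"ax":0,"ay":0,"az":0,"gripper":0.6},{"dx":0,"dy":0,"dz":0,"ax":0,"ay":0,"az":0,"gripper":0.6},{"dx":0,"dy":0,"dz":0,"ax":0,"ay":0,"az":0,"gripper":0.6},{"dx":0,"dy":0,"dz":0,"ax":0,"ay":0,"az":0,"gripper":0.6},{"dx":0,"dy":0,"dz":0,"ax":0,"ay":0,"az":0,"gripper":0.6},{"dx":0,"dy":0,"dz":0,"ax":0,"ay":0,"az":0,"gripper":0.6}]
```

>>> apply_moves:
  rows:
    - {"dx": 0.28, "dy": 0.97, "dz": 0.1, "ax": 0, "ay": 0, "az": -0.72, "gripper": 0.6}
    - {"dx": 0.22, "dy": 0.97, "dz": 0.1, "ax": 0, "ay": 0, "az": -0.72, "gripper": 0.6}
    - {"dx": 0.16, "dy": 0.98, "dz": 0.1, "ax": 0, "ay": 0, "az": -0.72, "gripper": 0.6}
    - {"dx": 0.1, "dy": 1, "dz": 0.1, "ax": 0, "ay": 0, "az": -0.72, "gripper": 0.6}
    - {"dx": 0.04, "dy": 1, "dz": 0.1, "ax": 0, "ay": 0, "az": -0.72, "gripper": 0.6}
    - {"dx": -0.04, "dy": 1, "dz": 0.1, "ax": 0, "ay": 0, "az": -0.73, "gripper": 0.6}
    - {"dx": -0.1, "dy": 1, "dz": 0.1, "ax": 0, "ay": 0, "az": -0.73, "gripper": 0.6}
    - {"dx": -0.16, "dy": 1, "dz": 0.1, "ax": 0, "ay": 0, "az": -0.73, "gripper": 0.6}
    - {"dx": -0.22, "dy": 0.98, "dz": 0.1, "ax": 0, "ay": 0, "az": -0.73, "gripper": 0.6}
    - {"dx": -0.28, "dy": 0.97, "dz": 0.1, "ax": 0, "ay": 0, "az": -0.73, "gripper": 0.6}

```text
clock: 4.98
ee_pos: [0.4465, 0.2105, 0.2795]
tool_rot: [0.0, -0.054, 0.999, -0.0]
force: [0.9, 0.4, 0.1]
gripper_width: 0.055
finger_force: 0.0
```

Run:
```python
from h import *; import cv2
st()
im=arm.camera("wrist");cv2.imwrite("pics/w2.png",im[:,:,::-1]);cv2.imwrite("pics/w2v.png",cv2.resize(im[:,:,::-1],(800,600),interpolation=3))
print(arm.spot_in("wrist","top_bolt_knob"))
```

```text
{'clock': 4.9833, 'joint_positions': [0.1952, -0.0863, 1.7539, -0.0001, 1.4739, -1.4835], 'ee_pos': [0.4465, 0.2105, 0.2795], 'tool_rot': [0.0001, -0.0539, 0.9985, -0.0], 'force': [0.8821, 0.4094, 0.0937], 'gripper_width': 0.055, 'finger_force': 0.0}
[{'bbox': [245.9, 207.1, 329.5, 257.1], 'conf': 0.65}, {'bbox': [256.5, 134.9, 393.6, 241.5], 'conf': 0.38}]
```

View pics/w2v.png

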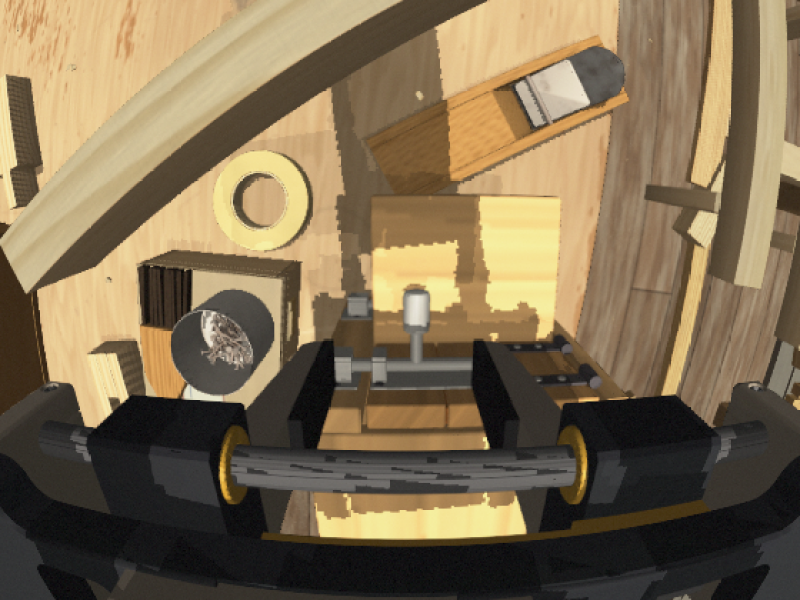

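Run:
```python
from h import *
np.set_printoptions(precision=4,suppress=True)
V=lambda u,v:(u*.7,v*.7)
for nm,u,v,z in (("tip",416,291,.188),("mid",416,311,.19),("base",416,331,.188),("counter fl",560,196,.12),("counter fr",371,196,.12),("bolt keeper",357,306,.186)):
    w=atz("wrist",*V(u,v),z);print(nm,w,W2C(w))
```

```text
tip [0.4346 0.2177 0.188 ] [-0.0682 -0.026   0.188 ]
mid [0.4452 0.2189 0.19  ] [-0.0575 -0.026   0.19  ]
base [0.4574 0.2204 0.188 ] [-0.0452 -0.0258  0.188 ]
counter fl [0.3735 0.3135 0.12  ] [-0.1183  0.076   0.12  ]
counter fr [0.39   0.1844 0.12  ] [-0.1161 -0.0541  0.12  ]
bolt keeper [0.4471 0.1864 0.186 ] [-0.0592 -0.0585  0.186 ]
```

Run:
```python
from h import *
q=down(.11+np.pi)
line([(C2W([-.0575,-.026,.185]),q,6,.6),(C2W([-.0575,-.026,.185]),q,4,0)])
```

```text
[{"dx":0,"dy":0.06,"dz":0.78,"ax":0,"ay":-0,"az":-0,"gripper":0.6},{"dx":0,"dy":0.07,"dz":0.79,"ax":0,"ay":-0,"az":-0.01,"gripper":0.6},{"dx":0,"dy":0.06,"dz":0.78,"ax":0,"ay":-0,"az":-0,"gripper":0.6},{"dx":0,"dy":0.06,"dz":0.79,"ax":0,"ay":-0.01,"az":-0.01,"gripper":0.6},{"dx":0,"dy":0.07,"dz":0.78,"ax":0,"ay":0,"az":0,"gripper":0.6},{"dx":0.01,"dy":0.06,"dz":0.79,"ax":0.01,"ay":0,"az":-0,"gripper":0.6},{"dx":-0,"dy":0,"dz":-0,"ax":-0,"ay":0,"az":-0,"gripper":0.0},{"dx":-0,"dy":0,"dz":-0,"ax":-0,"ay":0,"az":-0,"gripper":0.0},{"dx":-0,"dy":0,"dz":-0,"ax":-0,"ay":0,"az":-0,"gripper":0.0},{"dx":-0,"dy":0,"dz":-0,"ax":-0,"ay":0,"az":-0,"gripper":0.0}]
```

>>> apply_moves:
  rows:
    - {"dx": 0, "dy": 0.06, "dz": 0.78, "ax": 0, "ay": 0, "az": 0, "gripper": 0.6}
    - {"dx": 0, "dy": 0.07, "dz": 0.79, "ax": 0, "ay": 0, "az": 0, "gripper": 0.6}
    - {"dx": 0, "dy": 0.06, "dz": 0.78, "ax": 0, "ay": 0, "az": 0, "gripper": 0.6}
    - {"dx": 0, "dy": 0.06, "dz": 0.79, "ax": 0, "ay": 0, "az": 0, "gripper": 0.6}
    - {"dx": 0, "dy": 0.07, "dz": 0.78, "ax": 0, "ay": 0, "az": 0, "gripper": 0.6}
    - {"dx": 0, "dy": 0.06, "dz": 0.79, "ax": 0, "ay": 0, "az": 0, "gripper": 0.6}
    - {"dx": 0, "dy": 0, "dz": 0, "ax": 0, "ay": 0, "az": 0, "gripper": 0}
    - {"dx": 0, "dy": 0, "dz": 0, "ax": 0, "ay": 0, "az": 0, "gripper": 0}
    - {"dx": 0, "dy": 0, "dz": 0, "ax": 0, "ay": 0, "az": 0, "gripper": 0}
    - {"dx": 0, "dy": 0, "dz": 0, "ax": 0, "ay": 0, "az": 0, "gripper": 0}

```text
clock: 5.92
ee_pos: [0.4464, 0.2169, 0.1869]
tool_rot: [0.001, -0.052, 0.999, 0.0]
force: [0.6, 0.2, 0.2]
gripper_width: 0.0305
finger_force: 0.0
```

>>> apply_moves:
  rows:
    - {"dx": 0, "dy": 0, "dz": 0, "ax": 0, "ay": 0, "az": 0, "gripper": 0}
    - {"dx": 0, "dy": 0, "dz": 0, "ax": 0, "ay": 0, "az": 0, "gripper": 0}
    - {"dx": 0, "dy": 0, "dz": 0, "ax": 0, "ay": 0, "az": 0, "gripper": 0}
    - {"dx": 0, "dy": 0.2, "dz": 0, "ax": 0, "ay": 0, "az": 0, "gripper": 0}
    - {"dx": 0, "dy": 0.2, "dz": 0, "ax": 0, "ay": 0, "az": 0, "gripper": 0}
    - {"dx": 0, "dy": 0.2, "dz": 0, "ax": 0, "ay": 0, "az": 0, "gripper": 0}
    - {"dx": 0, "dy": 0.2, "dz": 0, "ax": 0, "ay": 0, "az": 0, "gripper": 0}
    - {"dx": 0, "dy": 0.2, "dz": 0, "ax": 0, "ay": 0, "az": 0, "gripper": 0}
    - {"dx": 0, "dy": 0.2, "dz": 0, "ax": 0, "ay": 0, "az": 0, "gripper": 0}
    - {"dx": 0, "dy": 0.1, "dz": 0, "ax": 0, "ay": 0, "az": 0, "gripper": 0}

```text
clock: 6.75
ee_pos: [0.4429, 0.2437, 0.186]
tool_rot: [0.0, -0.052, 0.999, 0.0]
force: [-1.2, -1.2, 5.8]
gripper_width: 0.0141
finger_force: 30.0
```

Run:
```python
from h import *
st();o=arm.get_obs();p0=o["ee_pos"];q0=rot(o["tool_rot"])
h=C2W([-.019,.074,p0[2]]);print(W2C(p0))
P,Q,G=[],[],[]
N=30
for i in range(1,N+1):
    Rz=R.from_rotvec([0,0,-2.25*i/N]);P.append(h+Rz.apply(p0-h));Q.append(Rz*q0);G.append(0)
follow(P,Q,G)
```

```text
{'clock': 6.75, 'joint_positions': [0.2635, 0.0169, 1.8405, 0.0, 1.2836, -1.4121], 'ee_pos': [0.4429, 0.2437, 0.186], 'tool_rot': [0.0003, -0.0524, 0.9986, 0.0001], 'force': [-1.2111, -1.1972, 5.802], 'gripper_width': 0.0141, 'finger_force': 29.9794}
[-0.05703818 -0.00105828  0.18604277]
[{"dx":0.28,"dy":0.15,"dz":-0,"ax":0,"ay":-0,"az":0.75,"gripper":0.0},{"dx":0.27,"dy":0.15,"dz":-0,"ax":0,"ay":-0,"az":0.75,"gripper":0.0},{"dx":0.28,"dy":0.15,"dz":-0,"ax":0,"ay":-0,"az":0.75,"gripper":0.0},{"dx":0.28,"dy":0.16,"dz":-0,"ax":0,"ay":-0,"az":0.75,"gripper":0.0},{"dx":0.27,"dy":0.15,"dz":-0,"ax":0,"ay":-0,"az":0.75,"gripper":0.0},{"dx":0.28,"dy":0.15,"dz":-0,"ax":0,"ay":-0,"az":0.75,"gripper":0.0},{"dx":0.28,"dy":0.15,"dz":-0,"ax":0,"ay":-0,"az":0.75,"gripper":0.0},{"dx":0.27,"dy":0.15,"dz":-0,"ax":0,"ay":-0,"az":0.75,"gripper":0.0},{"dx":0.28,"dy":0.15,"dz":-0,"ax":0,"ay":-0,"az":0.75,"gripper":0.0},{"dx":0.28,"dy":0.16,"dz":-0,"ax":0,"ay":-0,"az":0.75,"gripper":0.0}]
[{"dx":0.27,"dy":0.15,"dz":-0,"ax":0,"ay":-0,"az":0.75,"gripper":0.0},{"dx":0.28,"dy":0.15,"dz":-0,"ax":0,"ay":-0,"az":
[... 585 characters left out ...]
{"dx":0.28,"dy":0.15,"dz":-0,"ax":-0,"ay":-0,"az":0.75,"gripper":0.0},{"dx":0.28,"dy":0.16,"dz":-0,"ax":-0,"ay":-0,"az":0.75,"gripper":0.0},{"dx":0.27,"dy":0.15,"dz":-0,"ax":-0,"ay":-0,"az":0.75,"gripper":0.0},{"dx":0.28,"dy":0.15,"dz":-0,"ax":-0,"ay":-0,"az":0.75,"gripper":0.0},{"dx":0.28,"dy":0.15,"dz":-0,"ax":-0,"ay":-0,"az":0.75,"gripper":0.0},{"dx":0.27,"dy":0.15,"dz":-0,"ax":-0,"ay":-0,"az":0.75,"gripper":0.0},{"dx":0.28,"dy":0.15,"dz":-0,"ax":-0,"ay":-0,"az":0.75,"gripper":0.0},{"dx":0.28,"dy":0.16,"dz":-0,"ax":-0,"ay":-0,"az":0.75,"gripper":0.0},{"dx":0.27,"dy":0.15,"dz":-0,"ax":-0,"ay":-0,"az":0.75,"gripper":0.0},{"dx":0.28,"dy":0.15,"dz":-0,"ax":-0,"ay":-0,"az":0.75,"gripper":0.0}]
```

>>> apply_moves:
  rows:
    - {"dx": 0.28, "dy": 0.15, "dz": 0, "ax": 0, "ay": 0, "az": 0.75, "gripper": 0}
    - {"dx": 0.27, "dy": 0.15, "dz": 0, "ax": 0, "ay": 0, "az": 0.75, "gripper": 0}
    - {"dx": 0.28, "dy": 0.15, "dz": 0, "ax": 0, "ay": 0, "az": 0.75, "gripper": 0}
    - {"dx": 0.28, "dy": 0.16, "dz": 0, "ax": 0, "ay": 0, "az": 0.75, "gripper": 0}
    - {"dx": 0.27, "dy": 0.15, "dz": 0, "ax": 0, "ay": 0, "az": 0.75, "gripper": 0}
    - {"dx": 0.28, "dy": 0.15, "dz": 0, "ax": 0, "ay": 0, "az": 0.75, "gripper": 0}
    - {"dx": 0.28, "dy": 0.15, "dz": 0, "ax": 0, "ay": 0, "az": 0.75, "gripper": 0}
    - {"dx": 0.27, "dy": 0.15, "dz": 0, "ax": 0, "ay": 0, "az": 0.75, "gripper": 0}
    - {"dx": 0.28, "dy": 0.15, "dz": 0, "ax": 0, "ay": 0, "az": 0.75, "gripper": 0}
    - {"dx": 0.28, "dy": 0.16, "dz": 0, "ax": 0, "ay": 0, "az": 0.75, "gripper": 0}

```text
clock: 7.58
ee_pos: [0.3967, 0.2854, 0.186]
tool_rot: [-0.0, 0.319, 0.948, 0.001]
force: [-2.2, -0.7, 5.9]
gripper_width: 0.014
finger_force: 30.0
```

>>> apply_moves:
  rows:
    - {"dx": 0.28, "dy": 0.15, "dz": 0, "ax": 0, "ay": 0, "az": 0.75, "gripper": 0}
    - {"dx": 0.27, "dy": 0.15, "dz": 0, "ax": 0, "ay": 0, "az": 0.75, "gripper": 0}
    - {"dx": 0.28, "dy": 0.15, "dz": 0, "ax": 0, "ay": 0, "az": 0.75, "gripper": 0}
    - {"dx": 0.28, "dy": 0.16, "dz": 0, "ax": 0, "ay": 0, "az": 0.75, "gripper": 0}
    - {"dx": 0.27, "dy": 0.15, "dz": 0, "ax": 0, "ay": 0, "az": 0.75, "gripper": 0}
    - {"dx": 0.28, "dy": 0.15, "dz": 0, "ax": 0, "ay": 0, "az": 0.75, "gripper": 0}
    - {"dx": 0.28, "dy": 0.15, "dz": 0, "ax": 0, "ay": 0, "az": 0.75, "gripper": 0}
    - {"dx": 0.27, "dy": 0.15, "dz": 0, "ax": 0, "ay": 0, "az": 0.75, "gripper": 0}
    - {"dx": 0.28, "dy": 0.15, "dz": 0, "ax": 0, "ay": 0, "az": 0.75, "gripper": 0}
    - {"dx": 0.28, "dy": 0.16, "dz": 0, "ax": 0, "ay": 0, "az": 0.75, "gripper": 0}

```text
clock: 8.42
ee_pos: [0.3915, 0.3477, 0.1861]
tool_rot: [-0.001, 0.644, 0.765, 0.001]
force: [-2.3, 2.6, 5.3]
gripper_width: 0.0142
finger_force: 30.1
```

>>> apply_moves:
  rows:
    - {"dx": 0.28, "dy": 0.15, "dz": 0, "ax": 0, "ay": 0, "az": 0.75, "gripper": 0}
    - {"dx": 0.27, "dy": 0.15, "dz": 0, "ax": 0, "ay": 0, "az": 0.75, "gripper": 0}
    - {"dx": 0.28, "dy": 0.15, "dz": 0, "ax": 0, "ay": 0, "az": 0.75, "gripper": 0}
    - {"dx": 0.28, "dy": 0.16, "dz": 0, "ax": 0, "ay": 0, "az": 0.75, "gripper": 0}
    - {"dx": 0.27, "dy": 0.15, "dz": 0, "ax": 0, "ay": 0, "az": 0.75, "gripper": 0}
    - {"dx": 0.28, "dy": 0.15, "dz": 0, "ax": 0, "ay": 0, "az": 0.75, "gripper": 0}
    - {"dx": 0.28, "dy": 0.15, "dz": 0, "ax": 0, "ay": 0, "az": 0.75, "gripper": 0}
    - {"dx": 0.27, "dy": 0.15, "dz": 0, "ax": 0, "ay": 0, "az": 0.75, "gripper": 0}
    - {"dx": 0.28, "dy": 0.15, "dz": 0, "ax": 0, "ay": 0, "az": 0.75, "gripper": 0}
    - {"dx": 0.28, "dy": 0.16, "dz": 0, "ax": 0, "ay": 0, "az": 0.75, "gripper": 0}

```text
clock: 9.25
ee_pos: [0.4298, 0.397, 0.1862]
tool_rot: [-0.002, 0.879, 0.477, 0.001]
force: [-1.1, 4.3, 3.7]
gripper_width: 0.0142
finger_force: 30.1
```

>>> apply_moves:
  rows:
    - {"dx": 0, "dy": 0, "dz": 0, "ax": 0, "ay": 0, "az": 0, "gripper": 0.5}
    - {"dx": 0, "dy": 0, "dz": 0, "ax": 0, "ay": 0, "az": 0, "gripper": 0.5}
    - {"dx": 0, "dy": 0, "dz": 0, "ax": 0, "ay": 0, "az": 0, "gripper": 0.5}
    - {"dx": 0, "dy": 0, "dz": 0, "ax": 0, "ay": 0, "az": 0, "gripper": 0.5}
    - {"dx": 0, "dy": 0, "dz": -0.2, "ax": 0, "ay": 0, "az": 0, "gripper": 0.5}
    - {"dx": 0, "dy": 0, "dz": -0.8, "ax": 0, "ay": 0, "az": 0, "gripper": 0.5}
    - {"dx": 0, "dy": 0, "dz": -1, "ax": 0, "ay": 0, "az": 0, "gripper": 0.5}
    - {"dx": 0, "dy": 0, "dz": -1, "ax": 0, "ay": 0, "az": 0, "gripper": 0.5}
    - {"dx": 0, "dy": 0, "dz": -1, "ax": 0, "ay": 0, "az": 0, "gripper": 0.8}
    - {"dx": 0, "dy": 0, "dz": -1, "ax": 0, "ay": 0, "az": 0, "gripper": 0.8}

```text
clock: 10.08
ee_pos: [0.4298, 0.3941, 0.2866]
tool_rot: [0.0, 0.879, 0.478, -0.0]
force: [0.1, -0.9, 0.5]
gripper_width: 0.0573
finger_force: 0.0
```

Run:
```python
from h import *; import cv2
st()
im=arm.camera("scene")[:,:,::-1];cv2.imwrite("pics/s2.png",im)
a=cv2.resize(im[180:330,150:320],None,fx=3,fy=3,interpolation=3)
im=arm.camera("top")[:,:,::-1];cv2.imwrite("pics/t2.png",im)
b=cv2.resize(im[110:260,100:210],None,fx=2.6,fy=3,interpolation=3)
cv2.imwrite("pics/v3.png",np.hstack([a,b]))
```

```text
{'clock': 10.0833, 'joint_positions': [0.5351, 0.1479, 1.5005, -0.0001, 1.4932, 1.11], 'ee_pos': [0.4298, 0.3941, 0.2866], 'tool_rot': [0.0, 0.8786, 0.4776, -0.0], 'force': [0.1488, -0.8539, 0.5206], 'gripper_width': 0.0573, 'finger_force': 0.0}
```

View pics/v3.png

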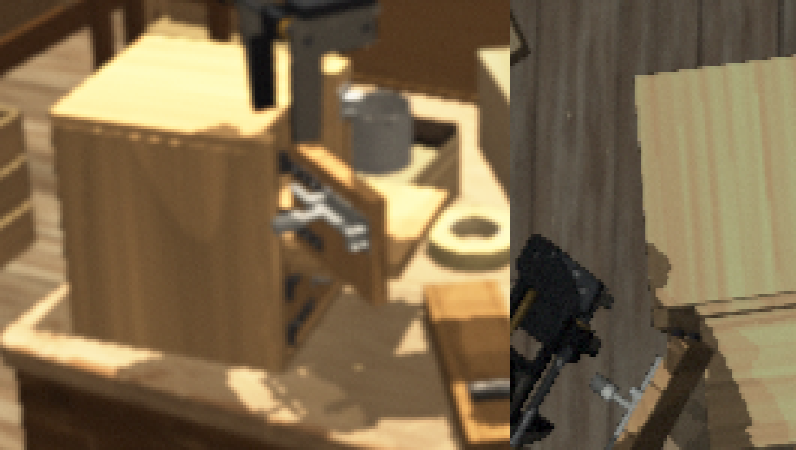

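```bash
cat > kin.py <<'E'
import numpy as np
from scipy.optimize import least_squares
D=np.array([[.158,1.597,.5749,.2316],[-.3983,1.9709,.3885,.2998],[-.0863,1.7539,.4936,.2795],[.0169,1.8405,.5055,.186],[.1479,1.5005,.5831,.2866]])
def f(p):
    a,L1,L2,z0,c,d=p;A=D[:,0];B=A+D[:,1]+c
    return np.r_[a+L1*np.sin(A)+L2*np.sin(B)-np.sqrt(D[:,2]**2-d*d), z0+L1*np.cos(A)+L2*np.cos(B)-D[:,3]]
s=least_squares(f,[0,.4,.4,0,0,.12],x_scale=.1);print(s.x.round(4),abs(s.fun).max())
E
python3 kin.py
python3 - <<'E'
from h import *
q=down(.165)
line([([.46,.30,.33],down(.85),5,.8),([.6475,-.087,.27],q,22,.8)])
E
```

```text
[-0.0012  0.386   0.5217 -0.0079  0.0906  0.123 ] 0.00014911175039389324
[{"dx":-0.64,"dy":0.76,"dz":-0.4,"ax":0.01,"ay":-0.01,"az":0.29,"gripper":0.8},{"dx":-0.62,"dy":0.77,"dz":-0.41,"ax":0,"ay":-0.02,"az":0.29,"gripper":0.8},{"dx":-0.6,"dy":0.8,"dz":-0.4,"ax":0.01,"ay":-0.01,"az":0.3,"gripper":0.8},{"dx":-0.57,"dy":0.81,"dz":-0.41,"ax":0,"ay":-0.02,"az":0.29,"gripper":0.8},{"dx":-0.55,"dy":0.83,"dz":-0.4,"ax":0.01,"ay":-0.01,"az":0.29,"gripper":0.8},{"dx":-0.38,"dy":0.9,"dz":0.14,"ax":-0,"ay":-0,"az":0.31,"gripper":0.8},{"dx":-0.35,"dy":0.91,"dz":0.13,"ax":-0,"ay":-0,"az":0.31,"gripper":0.8},{"dx":-0.33,"dy":0.92,"dz":0.14,"ax":-0,"ay":-0,"az":0.31,"gripper":0.8},{"dx":-0.29,"dy":0.93,"dz":0.14,"ax":-0,"ay":-0,"az":0.31,"gripper":0.8},{"dx":-0.27,"dy":0.94,"dz":0.13,"ax":-0,"ay":-0,"az":0.32,"gripper":0.8}]
[{"dx":-0.23,"dy":0.95,"dz":0.14,"ax":-0,"ay":-0,"az":0.31,"gripper":0.8},{"dx":-0.21,"dy":0.96,"dz":0.13,"ax":-0,"ay":-0,"az":0.31,"gripper":0.8},{"dx":-0.17,"dy":0.96,"dz":0.14,"ax":-0,"ay":-0,"az":0.31,"gripper":0.8},{"dx":-0.15,"dy":0.97,"dz":0.14,"ax":-0,"ay":-0,"az":0.31,
[... 430 characters left out ...]
:0.31,"gripper":0.8}]
[{"dx":0.07,"dy":0.97,"dz":0.14,"ax":-0,"ay":-0,"az":0.31,"gripper":0.8},{"dx":0.1,"dy":0.97,"dz":0.14,"ax":-0,"ay":-0,"az":0.31,"gripper":0.8},{"dx":0.12,"dy":0.97,"dz":0.13,"ax":-0,"ay":-0,"az":0.31,"gripper":0.8},{"dx":0.16,"dy":0.97,"dz":0.14,"ax":-0,"ay":-0,"az":0.31,"gripper":0.8},{"dx":0.19,"dy":0.96,"dz":0.14,"ax":-0,"ay":-0,"az":0.32,"gripper":0.8},{"dx":0.21,"dy":0.95,"dz":0.13,"ax":-0,"ay":-0,"az":0.31,"gripper":0.8},{"dx":0.25,"dy":0.95,"dz":0.14,"ax":-0,"ay":-0,"az":0.31,"gripper":0.8},{"dx":0,"dy":0,"dz":0,"ax":0,"ay":0,"az":0,"gripper":0.8},{"dx":0,"dy":0,"dz":0,"ax":0,"ay":0,"az":0,"gripper":0.8},{"dx":0,"dy":0,"dz":0,"ax":0,"ay":0,"az":0,"gripper":0.8}]
```

>>> apply_moves:
  rows:
    - {"dx": -0.64, "dy": 0.76, "dz": -0.4, "ax": 0, "ay": 0, "az": 0.3, "gripper": 0.7}
    - {"dx": -0.62, "dy": 0.77, "dz": -0.4, "ax": 0, "ay": 0, "az": 0.3, "gripper": 0.7}
    - {"dx": -0.6, "dy": 0.8, "dz": -0.4, "ax": 0, "ay": 0, "az": 0.3, "gripper": 0.7}
    - {"dx": -0.57, "dy": 0.81, "dz": -0.4, "ax": 0, "ay": 0, "az": 0.3, "gripper": 0.7}
    - {"dx": -0.55, "dy": 0.83, "dz": -0.4, "ax": 0, "ay": 0, "az": 0.3, "gripper": 0.7}
    - {"dx": -0.38, "dy": 0.9, "dz": 0.1, "ax": 0, "ay": 0, "az": 0.31, "gripper": 0.7}
    - {"dx": -0.35, "dy": 0.91, "dz": 0.1, "ax": 0, "ay": 0, "az": 0.31, "gripper": 0.7}
    - {"dx": -0.33, "dy": 0.92, "dz": 0.1, "ax": 0, "ay": 0, "az": 0.31, "gripper": 0.7}
    - {"dx": -0.29, "dy": 0.93, "dz": 0.1, "ax": 0, "ay": 0, "az": 0.31, "gripper": 0.7}
    - {"dx": -0.27, "dy": 0.94, "dz": 0.1, "ax": 0, "ay": 0, "az": 0.31, "gripper": 0.7}

```text
clock: 11.02
ee_pos: [0.5003, 0.21, 0.3137]
tool_rot: [-0.0, 0.941, 0.338, -0.001]
force: [0.2, -0.5, 0.4]
gripper_width: 0.0642
finger_force: 0.0
```

>>> apply_moves:
  rows:
    - {"dx": -0.23, "dy": 0.95, "dz": 0.1, "ax": 0, "ay": 0, "az": 0.31, "gripper": 0.7}
    - {"dx": -0.21, "dy": 0.96, "dz": 0.1, "ax": 0, "ay": 0, "az": 0.31, "gripper": 0.7}
    - {"dx": -0.17, "dy": 0.96, "dz": 0.1, "ax": 0, "ay": 0, "az": 0.31, "gripper": 0.7}
    - {"dx": -0.15, "dy": 0.97, "dz": 0.1, "ax": 0, "ay": 0, "az": 0.31, "gripper": 0.7}
    - {"dx": -0.11, "dy": 0.97, "dz": 0.1, "ax": 0, "ay": 0, "az": 0.31, "gripper": 0.7}
    - {"dx": -0.09, "dy": 0.97, "dz": 0.1, "ax": 0, "ay": 0, "az": 0.31, "gripper": 0.7}
    - {"dx": -0.06, "dy": 0.98, "dz": 0.1, "ax": 0, "ay": 0, "az": 0.31, "gripper": 0.7}
    - {"dx": -0.02, "dy": 0.97, "dz": 0.1, "ax": 0, "ay": 0, "az": 0.31, "gripper": 0.7}
    - {"dx": 0.01, "dy": 0.98, "dz": 0.1, "ax": 0, "ay": 0, "az": 0.31, "gripper": 0.7}
    - {"dx": 0.03, "dy": 0.98, "dz": 0.1, "ax": 0, "ay": 0, "az": 0.31, "gripper": 0.7}

```text
clock: 11.85
ee_pos: [0.5851, 0.0339, 0.2935]
tool_rot: [-0.0, 0.982, 0.188, -0.001]
force: [0.8, 0.6, -0.3]
gripper_width: 0.0644
finger_force: 0.0
```

>>> apply_moves:
  rows:
    - {"dx": 0.07, "dy": 0.97, "dz": 0.1, "ax": 0, "ay": 0, "az": 0.31, "gripper": 0.7}
    - {"dx": 0.1, "dy": 0.97, "dz": 0.1, "ax": 0, "ay": 0, "az": 0.31, "gripper": 0.7}
    - {"dx": 0.12, "dy": 0.97, "dz": 0.2, "ax": 0, "ay": 0, "az": 0.31, "gripper": 0.7}
    - {"dx": 0.16, "dy": 0.97, "dz": 0.3, "ax": 0, "ay": 0, "az": 0.31, "gripper": 0.7}
    - {"dx": 0.19, "dy": 0.96, "dz": 0.4, "ax": 0, "ay": 0, "az": 0.31, "gripper": 0.7}
    - {"dx": 0.21, "dy": 0.95, "dz": 0.6, "ax": 0, "ay": 0, "az": 0.31, "gripper": 0.7}
    - {"dx": 0.25, "dy": 0.95, "dz": 0.7, "ax": 0, "ay": 0, "az": 0.31, "gripper": 0.7}
    - {"dx": 0, "dy": 0, "dz": 0.7, "ax": 0, "ay": 0, "az": 0, "gripper": 0.7}
    - {"dx": 0, "dy": 0, "dz": 0.7, "ax": 0, "ay": 0, "az": 0, "gripper": 0.7}
    - {"dx": 0, "dy": 0, "dz": 0.7, "ax": 0, "ay": 0, "az": 0, "gripper": 0.7}

```text
clock: 12.68
ee_pos: [0.644, -0.0887, 0.2027]
tool_rot: [-0.001, 0.997, 0.081, -0.001]
force: [0.7, -0.3, -0.0]
gripper_width: 0.0643
finger_force: 0.0
```

Run:
```python
from h import *; import cv2
st()
im=arm.camera("wrist");cv2.imwrite("pics/w3.png",im[:,:,::-1]);cv2.imwrite("pics/w3v.png",cv2.resize(im[:,:,::-1],(800,600),interpolation=3))
for q in("sample_mid",): print(arm.spot_in("wrist",q))
```

```text
{'clock': 12.6833, 'joint_positions': [-0.3224, 0.3724, 1.3976, 0.0, 1.3742, 1.0853], 'ee_pos': [0.644, -0.0887, 0.2027], 'tool_rot': [-0.0005, 0.9967, 0.0814, -0.0012], 'force': [0.7306, -0.2678, -0.0116], 'gripper_width': 0.0643, 'finger_force': 0.0}
[{'bbox': [255.3, 117.9, 303.5, 261.6], 'conf': 0.92}]
```

View pics/w3v.png

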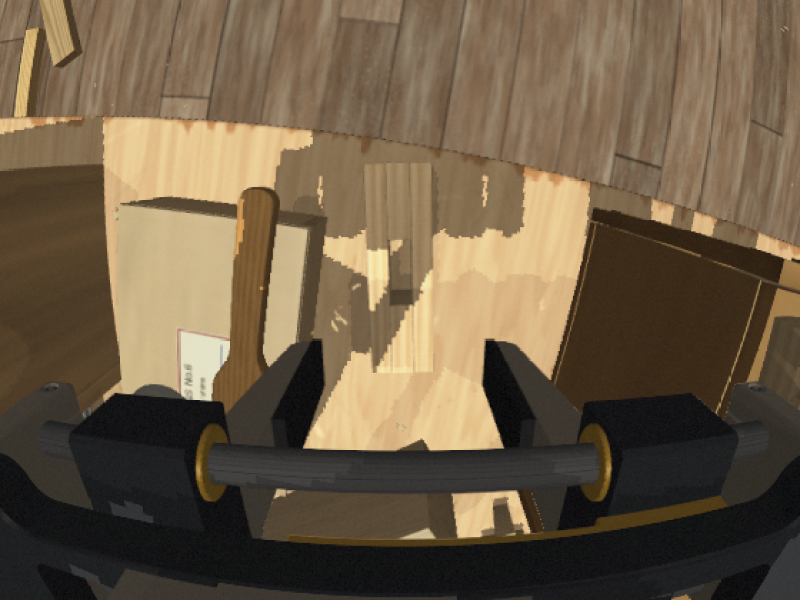

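Run:
```python
from h import *
np.set_printoptions(precision=4,suppress=True)
c=[atz("wrist",u*.7,v*.7,.045) for u,v in ((364,164),(432,164),(373,372),(434,372))]
print(np.array(c)); m=sum(c)/4; d=(c[0]+c[1]-c[2]-c[3])/2; a=np.arctan2(d[1],d[0]);print(m,np.hypot(*d[:2]),a,np.hypot(*(c[0]-c[1])[:2]))
print("chest near-left",[atz("wrist",u*.7,v*.7,.2) for u,v in ((555,370),(592,215))],[atz("wrist",u*.7,v*.7,.0) for u,v in ((555,370),(592,215))])
a=.165
t=np.array([m[0],m[1],.032]);print(t)
line([([m[0],m[1],.10],down(a),5,.7),(t,down(a),5,.7)])
```

```text
[[ 0.715  -0.0489  0.045 ]
 [ 0.7222 -0.0928  0.045 ]
 [ 0.5703 -0.0765  0.045 ]
 [ 0.5776 -0.1203  0.045 ]]
[ 0.6463 -0.0846  0.045 ] 0.1472218216205774 0.18805048319761142 0.04451143091112836
chest near-left [array([ 0.6544, -0.143 ,  0.2   ]), array([ 0.7129, -0.1421,  0.2   ])] [array([ 0.5742, -0.2309,  0.    ]), array([ 0.7094, -0.2289,  0.    ])]
[ 0.6463 -0.0846  0.032 ]
!! over 0 [ 0.05 -0.02  1.01] [-0.01  0.01 -0.  ]
!! over 1 [ 0.05 -0.02  1.01] [-0.    0.02 -0.01]
!! over 2 [ 0.05 -0.03  1.02] [-0.01  0.01  0.  ]
!! over 3 [ 0.05 -0.02  1.02] [-0.01  0.02 -0.  ]
!! over 4 [ 0.04 -0.03  1.03] [-0.01  0.01 -0.  ]
[{"dx":0.05,"dy":-0.02,"dz":1,"ax":-0.01,"ay":0.01,"az":-0,"gripper":0.7},{"dx":0.05,"dy":-0.02,"dz":1,"ax":-0,"ay":0.02,"az":-0.01,"gripper":0.7},{"dx":0.05,"dy":-0.03,"dz":1,"ax":-0.01,"ay":0.01,"az":0,"gripper":0.7},{"dx":0.05,"dy":-0.02,"dz":1,"ax":-0.01,"ay":0.02,"az":-0,"gripper":0.7},{"dx":0.04,"dy":-0.03,"dz":1,"ax":-0.01,"ay":0.01,"az":-0,"gripper":0.7},{"dx":0,"dy":0,"dz":0.71,"ax":0,"ay":0,"az":-0,"gripper":0.7},{"dx":0,"dy":0,"dz":0.68,"ax":0,"ay":0,"az":-0,"gripper":0.7},{"dx":0,"dy":0,"dz":0.68,"ax":0,"ay":0,"az":-0,"gripper":0.7},{"dx":0,"dy":0,"dz":0.68,"ax":0,"ay":0,"az":-0,"gripper":0.7},{"dx":0,"dy":0,"dz":0.68,"ax":0,"ay":0,"az":-0,"gripper":0.7}]
```

>>> apply_moves:
  rows:
    - {"dx": 0.05, "dy": -0.03, "dz": 1, "ax": 0, "ay": 0, "az": -0.05, "gripper": 0.7}
    - {"dx": 0.05, "dy": -0.03, "dz": 1, "ax": 0, "ay": 0, "az": -0.05, "gripper": 0.7}
    - {"dx": 0.05, "dy": -0.03, "dz": 1, "ax": 0, "ay": 0, "az": 0, "gripper": 0.7}
    - {"dx": 0.05, "dy": -0.03, "dz": 1, "ax": 0, "ay": 0, "az": 0, "gripper": 0.7}
    - {"dx": 0, "dy": 0, "dz": 1, "ax": 0, "ay": 0, "az": 0, "gripper": 0.7}
    - {"dx": 0, "dy": 0, "dz": 0.71, "ax": 0, "ay": 0, "az": 0, "gripper": 0.7}
    - {"dx": 0, "dy": 0, "dz": 0.7, "ax": 0, "ay": 0, "az": 0, "gripper": 0.7}
    - {"dx": 0, "dy": 0, "dz": 0.7, "ax": 0, "ay": 0, "az": 0, "gripper": 0.7}
    - {"dx": 0, "dy": 0, "dz": 0.7, "ax": 0, "ay": 0, "az": 0, "gripper": 0.7}
    - {"dx": 0, "dy": 0, "dz": 0.65, "ax": 0, "ay": 0, "az": 0, "gripper": 0.7}

```text
clock: 13.62
ee_pos: [0.6486, -0.0855, 0.0353]
tool_rot: [0.0, 0.996, 0.087, 0.0]
force: [0.6, -0.5, 0.0]
gripper_width: 0.0643
finger_force: 0.0
```

>>> apply_moves:
  rows:
    - {"dx": 0, "dy": 0, "dz": 0, "ax": 0, "ay": 0, "az": 0, "gripper": 0}
    - {"dx": 0, "dy": 0, "dz": 0, "ax": 0, "ay": 0, "az": 0, "gripper": 0}
    - {"dx": 0, "dy": 0, "dz": 0, "ax": 0, "ay": 0, "az": 0, "gripper": 0}
    - {"dx": 0, "dy": 0, "dz": 0, "ax": 0, "ay": 0, "az": 0, "gripper": 0}
    - {"dx": 0, "dy": 0, "dz": 0, "ax": 0, "ay": 0, "az": 0, "gripper": 0}
    - {"dx": 0, "dy": 0, "dz": 0, "ax": 0, "ay": 0, "az": 0, "gripper": 0}
    - {"dx": 0, "dy": 0, "dz": 0, "ax": 0, "ay": 0, "az": 0, "gripper": 0}
    - {"dx": 0, "dy": 0, "dz": -0.2, "ax": 0, "ay": 0, "az": 0, "gripper": 0}
    - {"dx": 0, "dy": 0, "dz": -0.5, "ax": 0, "ay": 0, "az": 0, "gripper": 0}
    - {"dx": 0, "dy": 0, "dz": -1, "ax": 0, "ay": 0, "az": 0, "gripper": 0}

```text
clock: 14.45
ee_pos: [0.6462, -0.0847, 0.0683]
tool_rot: [-0.001, 0.996, 0.087, -0.003]
force: [-0.1, -0.7, -2.4]
gripper_width: 0.0449
finger_force: 29.9
```

Run:
```python
from h import *; import cv2
st()
q=down(.175)
W=C2W([-.074,-.03,.25]);print(W)
line([([.63,-.083,.20],q,8,0),([.50,-.06,.29],down(.16),8,0),([.40,.10,.29],down(.13),10,0),(W,down(.11),7,0)])
```

```text
{'clock': 14.45, 'joint_positions': [-0.3154, 0.5167, 1.4846, -0.0, 1.1459, 1.0817], 'ee_pos': [0.6462, -0.0847, 0.0683], 'tool_rot': [-0.0011, 0.9962, 0.0868, -0.0026], 'force': [-0.0824, -0.6755, -2.4454], 'gripper_width': 0.0449, 'finger_force': 29.9408}
[0.4292406  0.21305772 0.25      ]
[{"dx":-0.1,"dy":-0.03,"dz":-0.82,"ax":-0,"ay":0.01,"az":-0,"gripper":0.0},{"dx":-0.1,"dy":-0.03,"dz":-0.83,"ax":-0.01,"ay":0,"az":-0,"gripper":0.0},{"dx":-0.1,"dy":-0.03,"dz":-0.82,"ax":0,"ay":0.01,"az":-0,"gripper":0.0},{"dx":-0.1,"dy":-0.03,"dz":-0.82,"ax":-0,"ay":0,"az":-0.01,"gripper":0.0},{"dx":-0.11,"dy":-0.03,"dz":-0.82,"ax":-0.01,"ay":0.01,"az":0,"gripper":0.0},{"dx":-0.09,"dy":-0.03,"dz":-0.83,"ax":0,"ay":0.01,"az":0,"gripper":0.0},{"dx":-0.1,"dy":-0.03,"dz":-0.82,"ax":-0,"ay":0,"az":-0,"gripper":0.0},{"dx":-0.1,"dy":-0.02,"dz":-0.82,"ax":-0.01,"ay":0.01,"az":-0,"gripper":0.0},{"dx":-0.78,"dy":-0.29,"dz":-0.57,"ax":0,"ay":-0,"az":0.02,"gripper":0.0},{"dx":-0.77,"dy":-0.28,"dz":-0.56,"ax":0,"ay":-0,"az":0.01,"gripper":0.0}]
[{"dx":-0.78,"dy":-0.28,"dz":-0.56,"ax":0,"ay":-0,"az":0.02,"gri
[... 1283 characters left out ...]
:0.03,"gripper":0.0},{"dx":0.31,"dy":-0.78,"dz":0.28,"ax":0,"ay":-0,"az":0.03,"gripper":0.0}]
[{"dx":0.3,"dy":-0.78,"dz":0.29,"ax":0,"ay":-0,"az":0.03,"gripper":0.0},{"dx":0.3,"dy":-0.78,"dz":0.28,"ax":0,"ay":-0,"az":0.03,"gripper":0.0},{"dx":0.3,"dy":-0.77,"dz":0.29,"ax":0,"ay":-0,"az":0.03,"gripper":0.0},{"dx":0,"dy":0,"dz":0,"ax":0,"ay":0,"az":0,"gripper":0},{"dx":0,"dy":0,"dz":0,"ax":0,"ay":0,"az":0,"gripper":0},{"dx":0,"dy":0,"dz":0,"ax":0,"ay":0,"az":0,"gripper":0},{"dx":0,"dy":0,"dz":0,"ax":0,"ay":0,"az":0,"gripper":0},{"dx":0,"dy":0,"dz":0,"ax":0,"ay":0,"az":0,"gripper":0},{"dx":0,"dy":0,"dz":0,"ax":0,"ay":0,"az":0,"gripper":0},{"dx":0,"dy":0,"dz":0,"ax":0,"ay":0,"az":0,"gripper":0}]
```

>>> apply_moves:
  rows:
    - {"dx": -0.1, "dy": -0.03, "dz": -0.82, "ax": 0, "ay": 0, "az": 0, "gripper": 0}
    - {"dx": -0.1, "dy": -0.03, "dz": -0.82, "ax": 0, "ay": 0, "az": 0, "gripper": 0}
    - {"dx": -0.1, "dy": -0.03, "dz": -0.82, "ax": 0, "ay": 0, "az": 0, "gripper": 0}
    - {"dx": -0.1, "dy": -0.03, "dz": -0.82, "ax": 0, "ay": 0, "az": 0, "gripper": 0}
    - {"dx": -0.1, "dy": -0.03, "dz": -0.82, "ax": 0, "ay": 0, "az": 0, "gripper": 0}
    - {"dx": -0.1, "dy": -0.03, "dz": -0.82, "ax": 0, "ay": 0, "az": 0, "gripper": 0}
    - {"dx": -0.1, "dy": -0.03, "dz": -0.82, "ax": 0, "ay": 0, "az": 0, "gripper": 0}
    - {"dx": -0.1, "dy": -0.03, "dz": -0.82, "ax": 0, "ay": 0, "az": 0, "gripper": 0}
    - {"dx": -0.78, "dy": -0.28, "dz": -0.56, "ax": 0, "ay": 0, "az": 0.02, "gripper": 0}
    - {"dx": -0.78, "dy": -0.28, "dz": -0.56, "ax": 0, "ay": 0, "az": 0.02, "gripper": 0}

```text
clock: 15.28
ee_pos: [0.599, -0.0778, 0.2255]
tool_rot: [0.0, 0.996, 0.085, 0.001]
force: [-0.4, -0.5, -1.4]
gripper_width: 0.0448
finger_force: 29.9
```

>>> apply_moves:
  rows:
    - {"dx": -0.78, "dy": -0.28, "dz": -0.56, "ax": 0, "ay": 0, "az": 0.02, "gripper": 0}
    - {"dx": -0.78, "dy": -0.28, "dz": -0.56, "ax": 0, "ay": 0, "az": 0.02, "gripper": 0}
    - {"dx": -0.78, "dy": -0.28, "dz": -0.56, "ax": 0, "ay": 0, "az": 0.02, "gripper": 0}
    - {"dx": -0.78, "dy": -0.28, "dz": -0.56, "ax": 0, "ay": 0, "az": 0.02, "gripper": 0}
    - {"dx": -0.78, "dy": -0.28, "dz": -0.56, "ax": 0, "ay": 0, "az": 0.02, "gripper": 0}
    - {"dx": -0.78, "dy": -0.28, "dz": -0.56, "ax": 0, "ay": 0, "az": 0.02, "gripper": 0}
    - {"dx": -0.36, "dy": -0.87, "dz": 0, "ax": 0, "ay": 0, "az": 0.03, "gripper": 0}
    - {"dx": -0.37, "dy": -0.87, "dz": 0, "ax": 0, "ay": 0, "az": 0.03, "gripper": 0}
    - {"dx": -0.37, "dy": -0.87, "dz": 0, "ax": 0, "ay": 0, "az": 0.03, "gripper": 0}
    - {"dx": -0.38, "dy": -0.87, "dz": 0, "ax": 0, "ay": 0, "az": 0.03, "gripper": 0}

```text
clock: 16.12
ee_pos: [0.4606, 0.0049, 0.2918]
tool_rot: [0.0, 0.997, 0.073, 0.0]
force: [-0.6, 0.0, 0.0]
gripper_width: 0.0446
finger_force: 29.9
```

Run:
```python
from h import *; import cv2
st()
q=down(.11)
qt=q*R.from_rotvec([0,.034,0])
line([([.385,.09,.28],q,5,0),(C2W([-.10,-.025,.25]),q,8,0),(C2W([-.10,-.025,.168]),qt,6,0),(C2W([-.067,-.025,.163]),qt,6,0),(C2W([-.065,-.025,.160]),qt,2,0)])
```

```text
{'clock': 16.1167, 'joint_positions': [-0.2526, -0.184, 1.8178, 0.0001, 1.5069, 1.173], 'ee_pos': [0.4606, 0.0049, 0.2918], 'tool_rot': [0.0001, 0.9974, 0.0725, 0.0005], 'force': [-0.6261, 0.0027, 0.0064], 'gripper_width': 0.0446, 'finger_force': 29.9398}
[{"dx":-0.63,"dy":-0.95,"dz":0.12,"ax":0,"ay":-0,"az":0.07,"gripper":0.0},{"dx":-0.63,"dy":-0.95,"dz":0.11,"ax":0,"ay":-0,"az":0.07,"gripper":0.0},{"dx":-0.64,"dy":-0.94,"dz":0.12,"ax":0,"ay":-0.01,"az":0.07,"gripper":0.0},{"dx":-0.64,"dy":-0.94,"dz":0.12,"ax":0,"ay":0,"az":0.07,"gripper":0.0},{"dx":-0.65,"dy":-0.93,"dz":0.12,"ax":0,"ay":0,"az":0.07,"gripper":0.0},{"dx":0.19,"dy":-0.77,"dz":0.18,"ax":0,"ay":0,"az":0,"gripper":0.0},{"dx":0.2,"dy":-0.76,"dz":0.19,"ax":0,"ay":0,"az":0,"gripper":0.0},{"dx":0.2,"dy":-0.77,"dz":0.19,"ax":0,"ay":0,"az":0,"gripper":0.0},{"dx":0.2,"dy":-0.76,"dz":0.19,"ax":0,"ay":0,"az":0,"gripper":0.0},{"dx":0.19,"dy":-0.77,"dz":0.18,"ax":0,"ay":0,"az":0,"gripper":0.0}]
[{"dx":0.2,"dy":-0.76,"dz":0.19,"ax":0,"ay":0,"az":0,"gripper":0.0},{"dx":0.2,"dy":-0.77,"dz":0.19,"ax":0,"ay":0,"az":0,"gripper":0.0},{"dx
[... 461 characters left out ...]
per":0.0},{"dx":0.27,"dy":-0,"dz":0.06,"ax":0,"ay":0,"az":0,"gripper":0.0}]
[{"dx":0.27,"dy":-0,"dz":0.05,"ax":0,"ay":0,"az":0,"gripper":0.0},{"dx":0.28,"dy":-0,"dz":0.05,"ax":0,"ay":0,"az":0,"gripper":0.0},{"dx":0.27,"dy":-0,"dz":0.05,"ax":0,"ay":0,"az":0,"gripper":0.0},{"dx":0.27,"dy":-0,"dz":0.05,"ax":0,"ay":0,"az":0,"gripper":0.0},{"dx":0.28,"dy":-0,"dz":0.05,"ax":0,"ay":0,"az":0,"gripper":0.0},{"dx":0.04,"dy":-0,"dz":0.08,"ax":0,"ay":0,"az":0,"gripper":0.0},{"dx":0.05,"dy":-0,"dz":0.07,"ax":0,"ay":0,"az":0,"gripper":0.0},{"dx":0,"dy":0,"dz":0,"ax":0,"ay":0,"az":0,"gripper":0},{"dx":0,"dy":0,"dz":0,"ax":0,"ay":0,"az":0,"gripper":0},{"dx":0,"dy":0,"dz":0,"ax":0,"ay":0,"az":0,"gripper":0}]
```

>>> apply_moves:
  rows:
    - {"dx": -0.63, "dy": -0.95, "dz": 0.12, "ax": 0, "ay": 0, "az": 0.07, "gripper": 0}
    - {"dx": -0.63, "dy": -0.95, "dz": 0.12, "ax": 0, "ay": 0, "az": 0.07, "gripper": 0}
    - {"dx": -0.64, "dy": -0.94, "dz": 0.12, "ax": 0, "ay": 0, "az": 0.07, "gripper": 0}
    - {"dx": -0.64, "dy": -0.94, "dz": 0.12, "ax": 0, "ay": 0, "az": 0.07, "gripper": 0}
    - {"dx": -0.65, "dy": -0.93, "dz": 0.12, "ax": 0, "ay": 0, "az": 0.07, "gripper": 0}
    - {"dx": 0.19, "dy": -0.77, "dz": 0.18, "ax": 0, "ay": 0, "az": 0, "gripper": 0}
    - {"dx": 0.2, "dy": -0.76, "dz": 0.19, "ax": 0, "ay": 0, "az": 0, "gripper": 0}
    - {"dx": 0.2, "dy": -0.77, "dz": 0.19, "ax": 0, "ay": 0, "az": 0, "gripper": 0}
    - {"dx": 0.2, "dy": -0.76, "dz": 0.19, "ax": 0, "ay": 0, "az": 0, "gripper": 0}
    - {"dx": 0.19, "dy": -0.77, "dz": 0.18, "ax": 0, "ay": 0, "az": 0, "gripper": 0}

```text
clock: 16.95
ee_pos: [0.3966, 0.1684, 0.2609]
tool_rot: [-0.0, 0.998, 0.055, 0.0]
force: [0.3, -0.0, -1.0]
gripper_width: 0.0448
finger_force: 29.9
```

>>> apply_moves:
  rows:
    - {"dx": 0.2, "dy": -0.76, "dz": 0.19, "ax": 0, "ay": 0, "az": 0, "gripper": 0}
    - {"dx": 0.2, "dy": -0.77, "dz": 0.19, "ax": 0, "ay": 0, "az": 0, "gripper": 0}
    - {"dx": 0.19, "dy": -0.76, "dz": 0.19, "ax": 0, "ay": 0, "az": 0, "gripper": 0}
    - {"dx": 0, "dy": 0, "dz": 0.68, "ax": 0, "ay": 0.06, "az": 0, "gripper": 0}
    - {"dx": 0, "dy": 0, "dz": 0.68, "ax": 0, "ay": 0.05, "az": 0, "gripper": 0}
    - {"dx": -0.01, "dy": 0, "dz": 0.68, "ax": 0, "ay": 0.06, "az": 0, "gripper": 0}
    - {"dx": -0.01, "dy": 0, "dz": 0.68, "ax": 0, "ay": 0.06, "az": 0, "gripper": 0}
    - {"dx": -0.02, "dy": 0, "dz": 0.68, "ax": 0, "ay": 0.05, "az": 0, "gripper": 0}
    - {"dx": -0.01, "dy": 0, "dz": 0.68, "ax": 0, "ay": 0.06, "az": 0, "gripper": 0}
    - {"dx": 0, "dy": 0, "dz": 0, "ax": 0, "ay": 0, "az": 0, "gripper": 0}

```text
clock: 17.78
ee_pos: [0.4015, 0.214, 0.1652]
tool_rot: [-0.001, 0.998, 0.055, 0.015]
force: [-0.8, -0.1, -1.6]
gripper_width: 0.0448
finger_force: 29.9
```

Run:
```python
from h import *; import cv2
st()
o=arm.get_obs();print(W2C(o["ee_pos"]))
im=arm.camera("wrist")[:,:,::-1];cv2.imwrite("pics/w4.png",im)
c=arm.camera("scene")[:,:,::-1];cv2.imwrite("pics/s4.png",c)
a=cv2.resize(im[60:360,100:460],(480,400),interpolation=3);b=cv2.resize(c[190:310,200:300],(320,384),interpolation=3);b=np.vstack([b,np.zeros((16,320,3),np.uint8)])
cv2.imwrite("pics/v4.png",np.hstack([a,b]))
```

```text
{'clock': 17.7833, 'joint_positions': [0.2257, -0.1208, 2.016, -0.0042, 1.2172, 1.687], 'ee_pos': [0.4015, 0.214, 0.1652], 'tool_rot': [-0.0005, 0.9984, 0.0554, 0.0147], 'force': [-0.8461, -0.0606, -1.6485], 'gripper_width': 0.0448, 'finger_force': 29.9409}
[-0.10148799 -0.02604158  0.16524267]
```

View pics/v4.png

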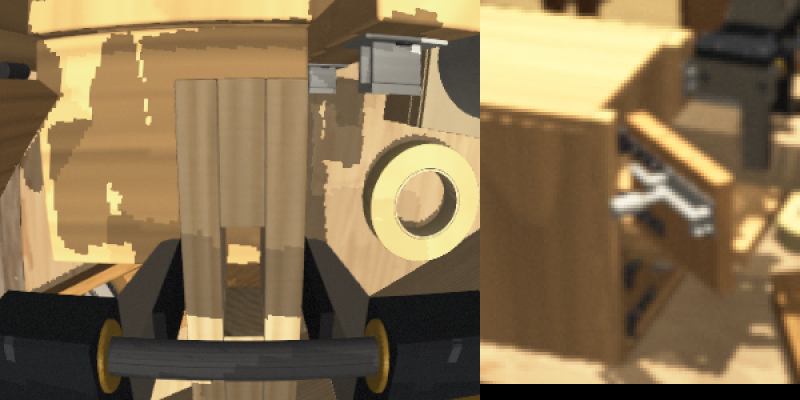

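Run:
```python
from h import *
np.set_printoptions(precision=4,suppress=True)
for n,u,v,z in (("noseR",306,80,.178),("noseL",176,80,.178),("cntFL",52,262,.12),("roofFR",308,22,.222),("roofFL",38,35,.222),("lowkeeper",322,78,.09),("keeper top",390,40,.19)):
    w=atz("wrist",100+u*.75,60+v*.75,z);print(n,W2C(w))
```

```text
noseR [-0.026  -0.0463  0.178 ]
noseL [-0.026  -0.0031  0.178 ]
cntFL [-0.116   0.0776  0.12  ]
roofFR [-0.014  -0.0404  0.222 ]
roofFL [-0.0144  0.0254  0.222 ]
lowkeeper [-0.0213 -0.0678  0.09  ]
keeper top [-0.0125 -0.0716  0.19  ]
```

Run:
```python
from h import *
o=arm.get_obs();q=rot(o["tool_rot"])
print((down(.11).inv()*q).as_rotvec())
qt=down(.11)*R.from_rotvec([0,.034,0])
line([(C2W([-.066,-.0225,.163]),qt,6,0),(C2W([-.066,-.0225,.158]),qt,3,0)])
```

```text
[ 4.29279879e-06  3.36623089e-02 -8.61311348e-04]
[{"dx":0.28,"dy":-0.03,"dz":0.05,"ax":-0,"ay":0,"az":0,"gripper":0.0},{"dx":0.28,"dy":-0.02,"dz":0.05,"ax":-0,"ay":0,"az":0,"gripper":0.0},{"dx":0.27,"dy":-0.03,"dz":0.05,"ax":-0,"ay":0,"az":0,"gripper":0.0},{"dx":0.28,"dy":-0.03,"dz":0.05,"ax":-0,"ay":0,"az":0.01,"gripper":0.0},{"dx":0.28,"dy":-0.03,"dz":0.05,"ax":-0,"ay":0,"az":-0,"gripper":0.0},{"dx":0.28,"dy":-0.02,"dz":0.05,"ax":-0,"ay":0,"az":-0,"gripper":0.0},{"dx":-0,"dy":-0,"dz":0.08,"ax":-0,"ay":0,"az":-0,"gripper":0.0},{"dx":-0.01,"dy":-0,"dz":0.09,"ax":-0,"ay":0,"az":-0,"gripper":0.0},{"dx":0,"dy":-0,"dz":0.08,"ax":-0,"ay":0,"az":-0,"gripper":0.0},{"dx":0,"dy":0,"dz":0,"ax":0,"ay":0,"az":0,"gripper":0}]
```

>>> apply_moves:
  rows:
    - {"dx": 0.28, "dy": -0.03, "dz": 0.05, "ax": 0, "ay": 0, "az": 0, "gripper": 0}
    - {"dx": 0.28, "dy": -0.03, "dz": 0.05, "ax": 0, "ay": 0, "az": 0, "gripper": 0}
    - {"dx": 0.28, "dy": -0.03, "dz": 0.05, "ax": 0, "ay": 0, "az": 0, "gripper": 0}
    - {"dx": 0.28, "dy": -0.03, "dz": 0.05, "ax": 0, "ay": 0, "az": 0, "gripper": 0}
    - {"dx": 0.28, "dy": -0.03, "dz": 0.05, "ax": 0, "ay": 0, "az": 0, "gripper": 0}
    - {"dx": 0.28, "dy": -0.03, "dz": 0.05, "ax": 0, "ay": 0, "az": 0, "gripper": 0}
    - {"dx": 0, "dy": 0, "dz": 0.08, "ax": 0, "ay": 0, "az": 0, "gripper": 0}
    - {"dx": 0, "dy": 0, "dz": 0.08, "ax": 0, "ay": 0, "az": 0, "gripper": 0}
    - {"dx": 0, "dy": 0, "dz": 0.08, "ax": 0, "ay": 0, "az": 0, "gripper": 0}
    - {"dx": 0, "dy": 0, "dz": 0, "ax": 0, "ay": 0, "az": 0, "gripper": 0}

```text
clock: 18.72
ee_pos: [0.437, 0.2218, 0.1587]
tool_rot: [-0.001, 0.998, 0.055, 0.017]
force: [-2.5, -1.3, 5.6]
gripper_width: 0.0448
finger_force: 29.9
```

>>> apply_moves:
  rows:
    - {"dx": 0, "dy": 0, "dz": 0, "ax": 0, "ay": 0, "az": 0, "gripper": 0.7}
    - {"dx": 0, "dy": 0, "dz": 0, "ax": 0, "ay": 0, "az": 0, "gripper": 0.7}
    - {"dx": 0, "dy": 0, "dz": 0, "ax": 0, "ay": 0, "az": 0, "gripper": 0.7}
    - {"dx": 0, "dy": 0, "dz": 0, "ax": 0, "ay": 0, "az": 0, "gripper": 0.7}
    - {"dx": 0, "dy": 0, "dz": -0.3, "ax": 0, "ay": 0, "az": 0, "gripper": 0.7}
    - {"dx": 0, "dy": 0, "dz": -0.8, "ax": 0, "ay": 0, "az": 0, "gripper": 0.7}
    - {"dx": 0, "dy": 0, "dz": -1, "ax": 0, "ay": 0, "az": 0, "gripper": 0.7}
    - {"dx": 0, "dy": 0, "dz": -1, "ax": 0, "ay": 0, "az": 0, "gripper": 0.7}
    - {"dx": -0.5, "dy": 0, "dz": -1, "ax": 0, "ay": 0, "az": 0, "gripper": 0.7}
    - {"dx": -0.5, "dy": 0, "dz": -0.5, "ax": 0, "ay": 0, "az": 0, "gripper": 0.7}

```text
clock: 19.55
ee_pos: [0.4149, 0.2194, 0.2521]
tool_rot: [-0.001, 0.998, 0.055, 0.019]
force: [1.1, -0.3, -0.8]
gripper_width: 0.0643
finger_force: 0.0
```

Run:
```python
from h import *; import cv2
st()
o=arm.get_obs();print(W2C(o["ee_pos"]))
im=arm.camera("wrist")[:,:,::-1];cv2.imwrite("pics/w5.png",im)
print(arm.spot_in("wrist","sample_mid"))
cv2.imwrite("pics/v5.png",cv2.resize(im[60:360,100:460],(720,600),interpolation=3))
```

```text
{'clock': 19.55, 'joint_positions': [0.2308, -0.1677, 1.8817, -0.0041, 1.3899, 1.6917], 'ee_pos': [0.4149, 0.2194, 0.2521], 'tool_rot': [-0.0013, 0.9983, 0.0553, 0.0189], 'force': [1.094, -0.2627, -0.7534], 'gripper_width': 0.0643, 'finger_force': 0.0}
[-0.08755475 -0.02211375  0.25214169]
[{'bbox': [250.4, 97.2, 312.7, 283.6], 'conf': 0.64}, {'bbox': [55.1, 1.0, 393.3, 285.6], 'conf': 0.32}]
```

View pics/v5.png

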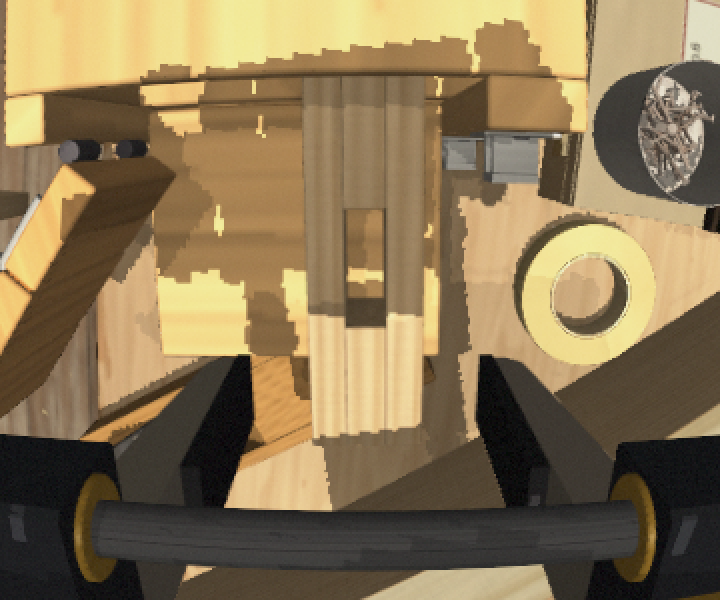

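Run:
```python
from h import *
np.set_printoptions(precision=4,suppress=True)
for n,u,v,z in (("tailL",313,438,.164),("tailR",422,429,.164),("topL at roof",303,78,.169),("R",424,78,.169),("sillR",440,103,.124),("sillL",148,103,.124),("cntFR",437,354,.12),("cntFL",163,355,.12),("leafcorner top",92,177,.217),("leaf inner far",0,330,.217),("leaf inner bottom corner",176,172,.123),("roofF",300,78,.222),("roof stile R",586,130,.222)):
    w=atz("wrist",100+u*.5,60+v*.5,z);print(n,W2C(w))
st()
o=arm.get_obs()
h=np.radians(65)
ti=lambda t:tilt(.11,np.radians(t))
print("check",(down(.11).inv()*ti(90)).magnitude())
line([(C2W([-.12,-.0215,.26]),ti(80),4,.7),(C2W([-.145,-.0215,.22]),ti(67),4,.7),(C2W([-.131,-.0215,.150]),ti(67),6,.7)])
```

```text
tailL [-0.1375 -0.0003  0.164 ]
tailR [-0.1333 -0.0451  0.164 ]
topL at roof [0.0048 0.0009 0.169 ]
R [ 0.0048 -0.0429  0.169 ]
sillR [-0.0012 -0.054   0.124 ]
sillL [0.0015 0.0752 0.124 ]
cntFR [-0.1154 -0.0553  0.12  ]
cntFL [-0.1169  0.0752  0.12  ]
leafcorner top [-0.0274  0.0626  0.217 ]
leaf inner far [-0.0771  0.1027  0.217 ]
leaf inner bottom corner [-0.0302  0.0628  0.123 ]
roofF [-0.0009 -0.0033  0.222 ]
roof stile R [-0.014  -0.0862  0.222 ]
{'clock': 19.65, 'joint_positions': [0.2314, -0.1687, 1.8835, -0.0041, 1.3882, 1.6916], 'ee_pos': [0.4145, 0.2196, 0.2516], 'tool_rot': [-0.0014, 0.9983, 0.0556, 0.0193], 'force': [0.2413, -0.2386, 0.3167], 'gripper_width': 0.0644, 'finger_force': 0.0}
check 6.123233995736766e-17
[{"dx":-0.4,"dy":-0.01,"dz":-0.12,"ax":-0,"ay":0.34,"az":0,"gripper":0.7},{"dx":-0.39,"dy":-0,"dz":-0.13,"ax":-0,"ay":0.34,"az":0.01,"gripper":0.7},{"dx":-0.39,"dy":-0.01,"dz":-0.15,"ax":-0.01,"ay":0.34,"az":-0,"gripper":0.7},{"dx":-0.38,"dy":-0,"dz":-0.16,"ax":0,"ay":0.34,"az":0,"gripper":0.7},{"dx":-0.39,"dy":-0,"dz":0.44,"ax":0,"ay":0.57,"az":0,"gripper":0.
[... 262 characters left out ...]
"gripper":0.7},{"dx":-0.12,"dy":-0,"dz":0.58,"ax":0,"ay":-0,"az":0,"gripper":0.7}]
[{"dx":-0.12,"dy":-0,"dz":0.59,"ax":0,"ay":-0,"az":0,"gripper":0.7},{"dx":-0.12,"dy":-0,"dz":0.58,"ax":0,"ay":-0,"az":0,"gripper":0.7},{"dx":-0.12,"dy":-0,"dz":0.58,"ax":0,"ay":-0,"az":0,"gripper":0.7},{"dx":-0.12,"dy":-0,"dz":0.58,"ax":0,"ay":-0,"az":0,"gripper":0.7},{"dx":0,"dy":0,"dz":0,"ax":0,"ay":0,"az":0,"gripper":0.7},{"dx":0,"dy":0,"dz":0,"ax":0,"ay":0,"az":0,"gripper":0.7},{"dx":0,"dy":0,"dz":0,"ax":0,"ay":0,"az":0,"gripper":0.7},{"dx":0,"dy":0,"dz":0,"ax":0,"ay":0,"az":0,"gripper":0.7},{"dx":0,"dy":0,"dz":0,"ax":0,"ay":0,"az":0,"gripper":0.7},{"dx":0,"dy":0,"dz":0,"ax":0,"ay":0,"az":0,"gripper":0.7}]
```

>>> apply_moves:
  rows:
    - {"dx": -0.4, "dy": 0, "dz": -0.12, "ax": 0, "ay": 0.34, "az": 0, "gripper": 0.7}
    - {"dx": -0.39, "dy": 0, "dz": -0.13, "ax": 0, "ay": 0.34, "az": 0, "gripper": 0.7}
    - {"dx": -0.39, "dy": 0, "dz": -0.15, "ax": 0, "ay": 0.34, "az": 0, "gripper": 0.7}
    - {"dx": -0.38, "dy": 0, "dz": -0.16, "ax": 0, "ay": 0.34, "az": 0, "gripper": 0.7}
    - {"dx": -0.39, "dy": 0, "dz": 0.44, "ax": 0, "ay": 0.57, "az": 0, "gripper": 0.7}
    - {"dx": -0.42, "dy": 0, "dz": 0.41, "ax": 0, "ay": 0.57, "az": 0, "gripper": 0.7}
    - {"dx": -0.45, "dy": 0, "dz": 0.39, "ax": 0, "ay": 0.57, "az": 0, "gripper": 0.7}
    - {"dx": -0.46, "dy": 0, "dz": 0.37, "ax": 0, "ay": 0.57, "az": 0, "gripper": 0.7}
    - {"dx": -0.09, "dy": 0, "dz": 0.59, "ax": 0, "ay": 0, "az": 0, "gripper": 0.7}
    - {"dx": -0.09, "dy": 0, "dz": 0.59, "ax": 0, "ay": 0, "az": 0, "gripper": 0.7}

```text
clock: 20.48
ee_pos: [0.3619, 0.2135, 0.1929]
tool_rot: [-0.011, 0.979, 0.055, 0.197]
force: [0.7, 0.2, 0.3]
gripper_width: 0.0642
finger_force: 0.0
```

>>> apply_moves:
  rows:
    - {"dx": -0.09, "dy": 0, "dz": 0.59, "ax": 0, "ay": 0, "az": 0, "gripper": 0.7}
    - {"dx": -0.09, "dy": 0, "dz": 0.59, "ax": 0, "ay": 0, "az": 0, "gripper": 0.7}
    - {"dx": -0.09, "dy": 0, "dz": 0.59, "ax": 0, "ay": 0, "az": 0, "gripper": 0.7}
    - {"dx": -0.09, "dy": 0, "dz": 0.59, "ax": 0, "ay": 0, "az": 0, "gripper": 0.7}
    - {"dx": 0, "dy": 0, "dz": 0, "ax": 0, "ay": 0, "az": 0, "gripper": 0}
    - {"dx": 0, "dy": 0, "dz": 0, "ax": 0, "ay": 0, "az": 0, "gripper": 0}
    - {"dx": 0, "dy": 0, "dz": 0, "ax": 0, "ay": 0, "az": 0, "gripper": 0}
    - {"dx": 0, "dy": 0, "dz": 0, "ax": 0, "ay": 0, "az": 0, "gripper": 0}
    - {"dx": 0, "dy": 0, "dz": 0, "ax": 0, "ay": 0, "az": 0, "gripper": 0}
    - {"dx": 0, "dy": 0, "dz": 0, "ax": 0, "ay": 0, "az": 0, "gripper": 0}

```text
clock: 21.32
ee_pos: [0.3745, 0.2149, 0.1486]
tool_rot: [-0.011, 0.979, 0.054, 0.198]
force: [0.0, 0.3, 0.5]
gripper_width: 0.0448
finger_force: 30.0
```

Run:
```python
from h import *
np.set_printoptions(precision=4,suppress=True)
st();o=arm.get_obs();q0=rot(o["tool_rot"]);p0=W2C(o["ee_pos"]);print(p0)
z=q0.as_matrix()[:,2];print("pitch",np.degrees(np.arcsin(-z[2])))
# block pitch phi .034->0 pivoting on sill while sliding s
yc=R.from_rotvec([0,0,YAW]).apply([0,1,0])
phi0=.034;P,Q,G=[],[],[]
S=.097;N=20
B=lambda phi:R.from_rotvec([0,-phi,0]) # nose up = -rot about +y
sill=np.array([0,p0[1],.1245])
# block-frame offset of TCP from sill contact at start
off=B(phi0).inv().apply(p0-np.array([0,p0[1],.124]))
for i in range(1,N+1):
    s=S*i/N;phi=phi0*max(0,1-s/.06)
    p=sill+B(phi).apply(off+[s,0,0]);P.append(C2W(p));Q.append(R.from_rotvec(yc*(phi0-phi))*q0);G.append(0)
print(W2C(P[-1]))
follow(P,Q,G)
```

```text
{'clock': 21.3167, 'joint_positions': [0.2899, -0.4612, 2.3627, -0.092, 0.8493, 1.797], 'ee_pos': [0.3745, 0.2149, 0.1486], 'tool_rot': [-0.011, 0.9787, 0.0543, 0.1977], 'force': [0.0257, 0.3436, 0.5106], 'gripper_width': 0.0448, 'finger_force': 29.9928}
[-0.1282 -0.0222  0.1486]
pitch 67.1617526607898
[-0.0303 -0.0222  0.1534]
[{"dx":0.25,"dy":0,"dz":0.05,"ax":0,"ay":-0.03,"az":0,"gripper":0.0},{"dx":0.23,"dy":0,"dz":0.07,"ax":0,"ay":-0.02,"az":0,"gripper":0.0},{"dx":0.24,"dy":0,"dz":0.08,"ax":0,"ay":-0.03,"az":0,"gripper":0.0},{"dx":0.23,"dy":0,"dz":0.07,"ax":0,"ay":-0.03,"az":0,"gripper":0.0},{"dx":0.24,"dy":0,"dz":0.07,"ax":0,"ay":-0.03,"az":0,"gripper":0.0},{"dx":0.23,"dy":0,"dz":0.08,"ax":0,"ay":-0.02,"az":0,"gripper":0.0},{"dx":0.24,"dy":0,"dz":0.08,"ax":0,"ay":-0.03,"az":0,"gripper":0.0},{"dx":0.23,"dy":0,"dz":0.07,"ax":0,"ay":-0.03,"az":0,"gripper":0.0},{"dx":0.24,"dy":0,"dz":0.08,"ax":0,"ay":-0.03,"az":0,"gripper":0.0},{"dx":0.23,"dy":0,"dz":0.08,"ax":0,"ay":-0.02,"az":0,"gripper":0.0}]
[{"dx":0.24,"dy":0,"dz":0.08,"ax":0,"ay":-0.03,"az":0,"gripper":0.0},{"dx":0.23,"dy":0,"dz":0.07,"ax":0,"ay":-0.03,"az":0,"gripper":0.0},{"dx":0.23,"dy":0,"dz":0.09,"ax":0,"ay":-0.01,"az":0,"gripper":0.0},{"dx":0.22,"dy":0,"dz":0.08,"ax":0,"ay":0,"az":0,"gripper":0.0},{"dx":0.23,"dy":0,"dz":0.09,"ax":0,"ay":0,"az":0,"gripper":0.0},{"dx":0.23,"dy":0,"dz":0.09,"ax":0,"ay":0,"az":0,"gripper":0.0},{"dx":0.22,"dy":0,"dz":0.08,"ax":0,"ay":0,"az":0,"gripper":0.0},{"dx":0.23,"dy":0,"dz":0.09,"ax":0,"ay":0,"az":0,"gripper":0.0},{"dx":0.23,"dy":0,"dz":0.09,"ax":0,"ay":0,"az":0,"gripper":0.0},{"dx":0.22,"dy":0,"dz":0.08,"ax":0,"ay":0,"az":0,"gripper":0.0}]
```

>>> apply_moves:
  rows:
    - {"dx": 0.25, "dy": 0, "dz": 0.05, "ax": 0, "ay": -0.03, "az": 0, "gripper": 0}
    - {"dx": 0.23, "dy": 0, "dz": 0.07, "ax": 0, "ay": -0.03, "az": 0, "gripper": 0}
    - {"dx": 0.24, "dy": 0, "dz": 0.08, "ax": 0, "ay": -0.03, "az": 0, "gripper": 0}
    - {"dx": 0.23, "dy": 0, "dz": 0.07, "ax": 0, "ay": -0.03, "az": 0, "gripper": 0}
    - {"dx": 0.24, "dy": 0, "dz": 0.07, "ax": 0, "ay": -0.03, "az": 0, "gripper": 0}
    - {"dx": 0.23, "dy": 0, "dz": 0.08, "ax": 0, "ay": -0.02, "az": 0, "gripper": 0}
    - {"dx": 0.24, "dy": 0, "dz": 0.08, "ax": 0, "ay": -0.03, "az": 0, "gripper": 0}
    - {"dx": 0.23, "dy": 0, "dz": 0.07, "ax": 0, "ay": -0.03, "az": 0, "gripper": 0}
    - {"dx": 0.24, "dy": 0, "dz": 0.08, "ax": 0, "ay": -0.03, "az": 0, "gripper": 0}
    - {"dx": 0.23, "dy": 0, "dz": 0.08, "ax": 0, "ay": -0.02, "az": 0, "gripper": 0}

```text
clock: 22.15
ee_pos: [0.424, 0.2204, 0.1525]
tool_rot: [-0.01, 0.981, 0.054, 0.184]
force: [-2.1, -0.5, 1.0]
gripper_width: 0.0451
finger_force: 30.0
```

Forces are low; continue to the end of the gripped slide.

>>> apply_moves:
  rows:
    - {"dx": 0.24, "dy": 0, "dz": 0.08, "ax": 0, "ay": -0.03, "az": 0, "gripper": 0}
    - {"dx": 0.23, "dy": 0, "dz": 0.07, "ax": 0, "ay": -0.03, "az": 0, "gripper": 0}
    - {"dx": 0.23, "dy": 0, "dz": 0.09, "ax": 0, "ay": -0.01, "az": 0, "gripper": 0}
    - {"dx": 0.22, "dy": 0, "dz": 0.08, "ax": 0, "ay": 0, "az": 0, "gripper": 0}
    - {"dx": 0.23, "dy": 0, "dz": 0.09, "ax": 0, "ay": 0, "az": 0, "gripper": 0}
    - {"dx": 0.23, "dy": 0, "dz": 0.09, "ax": 0, "ay": 0, "az": 0, "gripper": 0}
    - {"dx": 0.22, "dy": 0, "dz": 0.09, "ax": 0, "ay": 0, "az": 0, "gripper": 0}
    - {"dx": 0.23, "dy": 0, "dz": 0.09, "ax": 0, "ay": 0, "az": 0, "gripper": 0}
    - {"dx": 0.23, "dy": 0, "dz": 0.09, "ax": 0, "ay": 0, "az": 0, "gripper": 0}
    - {"dx": 0, "dy": 0, "dz": 0, "ax": 0, "ay": 0, "az": 0, "gripper": 0}

```text
clock: 22.98
ee_pos: [0.4683, 0.2252, 0.153]
tool_rot: [-0.01, 0.982, 0.054, 0.181]
force: [2.6, 1.2, 1.2]
gripper_width: 0.045
finger_force: 30.0
```

Run:
```python
from h import *
np.set_printoptions(precision=4,suppress=True)
st();o=arm.get_obs();p0=W2C(o["ee_pos"]);print(p0)
ti=lambda t:tilt(.11,np.radians(t))
q0=rot(o["tool_rot"])
# release, retreat back along tool axis, tilt to 45
zc=R.from_rotvec([0,0,-YAW]).apply(q0.as_matrix()[:,2])
a=p0-.06*zc
line([(o["ee_pos"],q0,4,.7),(C2W(a),q0,5,.7),(C2W([-.10,-.022,.19]),ti(50),6,0),(C2W([-.078,-.022,.158]),ti(45),5,0)])
```

```text
{'clock': 22.9833, 'joint_positions': [0.2438, -0.1597, 2.1189, -0.0645, 0.8218, 1.7394], 'ee_pos': [0.4683, 0.2252, 0.153], 'tool_rot': [-0.0101, 0.9819, 0.0543, 0.181], 'force': [2.6223, 1.217, 1.1642], 'gripper_width': 0.045, 'finger_force': 29.991}
[-0.0339 -0.0222  0.153 ]
[{"dx":0,"dy":0,"dz":0,"ax":0,"ay":0,"az":0,"gripper":0.7},{"dx":0,"dy":0,"dz":0,"ax":0,"ay":0,"az":0,"gripper":0.7},{"dx":0,"dy":0,"dz":0,"ax":0,"ay":0,"az":0,"gripper":0.7},{"dx":0,"dy":0,"dz":0,"ax":0,"ay":0,"az":0,"gripper":0.7},{"dx":0,"dy":0,"dz":-0.6,"ax":0,"ay":0,"az":0,"gripper":0.7},{"dx":0,"dy":-0,"dz":-0.6,"ax":0,"ay":0,"az":0,"gripper":0.7},{"dx":-0,"dy":-0,"dz":-0.6,"ax":0,"ay":0,"az":0,"gripper":0.7},{"dx":-0,"dy":-0,"dz":-0.6,"ax":0,"ay":0,"az":0,"gripper":0.7},{"dx":-0,"dy":-0,"dz":-0.6,"ax":0,"ay":0,"az":0,"gripper":0.7},{"dx":-0.4,"dy":-0,"dz":0.02,"ax":-0,"ay":0.56,"az":0,"gripper":0.0}]
[{"dx":-0.41,"dy":-0,"dz":-0.01,"ax":-0,"ay":0.55,"az":0,"gripper":0.0},{"dx":-0.4,"dy":-0.01,"dz":-0.03,"ax":-0,"ay":0.56,"az":0,"gripper":0.0},{"dx":-0.41,"dy":0,"dz":-0.05,"ax":-0,"ay":0.55,"az":0,"gripper":0.0},{"dx":-0.39,"dy":-0,"dz":-0.08,"ax":-0,"ay":0.56,"az":0,"gripper":0.0},{"dx":-0.4,"dy":-0,"dz":-0.1,"ax":-0,"ay":0.56,"az":0,"gripper":0.0},{"dx":-0.03,"dy":-0,"dz":0.39,"ax":-0,"ay":0.17,"az":0,"gripper":0.0},{"dx":-0.05,"dy":-0,"dz":0.39,"ax":-0,"ay":0.18,"az":0,"gripper":0.0},{"dx":-0.05,"dy":-0,"dz":0.38,"ax":-0,"ay":0.17,"az":0,"gripper":0.0},{"dx":-0.06,"dy":-0,"dz":0.39,"ax":-0,"ay":0.17,"az":0,"gripper":0.0},{"dx":-0.06,"dy":-0,"dz":0.38,"ax":-0,"ay":0.18,"az":0,"gripper":0.0}]
```

>>> apply_moves:
  rows:
    - {"dx": 0, "dy": 0, "dz": 0, "ax": 0, "ay": 0, "az": 0, "gripper": 0.7}
    - {"dx": 0, "dy": 0, "dz": 0, "ax": 0, "ay": 0, "az": 0, "gripper": 0.7}
    - {"dx": 0, "dy": 0, "dz": 0, "ax": 0, "ay": 0, "az": 0, "gripper": 0.7}
    - {"dx": 0, "dy": 0, "dz": 0, "ax": 0, "ay": 0, "az": 0, "gripper": 0.7}
    - {"dx": 0, "dy": 0, "dz": -0.6, "ax": 0, "ay": 0, "az": 0, "gripper": 0.7}
    - {"dx": 0, "dy": 0, "dz": -0.6, "ax": 0, "ay": 0, "az": 0, "gripper": 0.7}
    - {"dx": 0, "dy": 0, "dz": -0.6, "ax": 0, "ay": 0, "az": 0, "gripper": 0.7}
    - {"dx": 0, "dy": 0, "dz": -0.6, "ax": 0, "ay": 0, "az": 0, "gripper": 0.7}
    - {"dx": 0, "dy": 0, "dz": -0.6, "ax": 0, "ay": 0, "az": 0, "gripper": 0.7}
    - {"dx": -0.4, "dy": 0, "dz": 0, "ax": 0, "ay": 0.56, "az": 0, "gripper": 0}

```text
clock: 23.82
ee_pos: [0.4419, 0.2224, 0.2107]
tool_rot: [-0.012, 0.976, 0.054, 0.212]
force: [0.7, 0.1, 0.6]
gripper_width: 0.0595
finger_force: 0.0
```

>>> apply_moves:
  rows:
    - {"dx": -0.41, "dy": 0, "dz": -0.01, "ax": 0, "ay": 0.55, "az": 0, "gripper": 0}
    - {"dx": -0.4, "dy": 0, "dz": -0.03, "ax": 0, "ay": 0.56, "az": 0, "gripper": 0}
    - {"dx": -0.41, "dy": 0, "dz": -0.05, "ax": 0, "ay": 0.55, "az": 0, "gripper": 0}
    - {"dx": -0.4, "dy": 0, "dz": -0.08, "ax": 0, "ay": 0.56, "az": 0, "gripper": 0}
    - {"dx": -0.4, "dy": 0, "dz": -0.1, "ax": 0, "ay": 0.56, "az": 0, "gripper": 0}
    - {"dx": 0, "dy": 0, "dz": 0, "ax": 0, "ay": 0, "az": 0, "gripper": 0}
    - {"dx": 0, "dy": 0, "dz": 0, "ax": 0, "ay": 0, "az": 0, "gripper": 0}
    - {"dx": 0, "dy": 0, "dz": 0, "ax": 0, "ay": 0, "az": 0, "gripper": 0}
    - {"dx": 0, "dy": 0, "dz": 0, "ax": 0, "ay": 0, "az": 0, "gripper": 0}
    - {"dx": 0, "dy": 0, "dz": 0, "ax": 0, "ay": 0, "az": 0, "gripper": 0}

```text
clock: 24.65
ee_pos: [0.4021, 0.2179, 0.1913]
tool_rot: [-0.019, 0.938, 0.052, 0.341]
force: [-1.1, -0.7, 0.5]
gripper_width: 0.0005
finger_force: 0.0
```

Run:
```python
from h import *; import cv2
st()
o=arm.get_obs();print(W2C(o["ee_pos"]))
im=arm.camera("wrist")[:,:,::-1];cv2.imwrite("pics/w6.png",im)
cv2.imwrite("pics/v6.png",cv2.resize(im[0:420,60:500],(733,700))[100:700] if 0 else cv2.resize(im[0:330,60:500],(800,600),interpolation=3))
```

```text
{'clock': 24.65, 'joint_positions': [0.3245, -0.6355, 2.4741, -0.2337, 0.6297, 1.9263], 'ee_pos': [0.4021, 0.2179, 0.1913], 'tool_rot': [-0.019, 0.9383, 0.0517, 0.3413], 'force': [-1.1102, -0.7298, 0.4995], 'gripper_width': 0.0005, 'finger_force': 0.0}
[-0.10046665 -0.02225332  0.19126718]
```

View pics/v6.png

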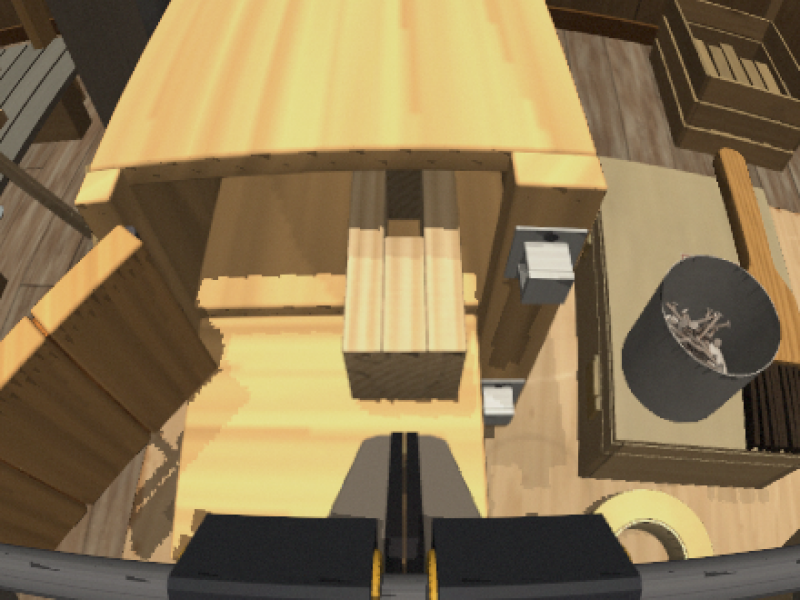

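Run:
```python
from h import *
ti=lambda t:tilt(.11,np.radians(t))
line([(C2W([-.080,-.023,.155]),ti(45),4,0),(C2W([-.006,-.024,.150]),ti(30),15,0)])
```

```text
[{"dx":-0.09,"dy":0.01,"dz":0.51,"ax":-0,"ay":0.22,"az":0,"gripper":0.0},{"dx":-0.1,"dy":0.01,"dz":0.51,"ax":-0,"ay":0.22,"az":0,"gripper":0.0},{"dx":-0.12,"dy":0.01,"dz":0.51,"ax":-0,"ay":0.22,"az":0,"gripper":0.0},{"dx":-0.12,"dy":0.01,"dz":0.5,"ax":-0,"ay":0.22,"az":0,"gripper":0.0},{"dx":0.16,"dy":0,"dz":0.18,"ax":-0,"ay":0.17,"az":0,"gripper":0.0},{"dx":0.16,"dy":0,"dz":0.19,"ax":-0,"ay":0.18,"az":-0,"gripper":0.0},{"dx":0.16,"dy":0.01,"dz":0.2,"ax":-0,"ay":0.17,"az":-0,"gripper":0.0},{"dx":0.15,"dy":0,"dz":0.19,"ax":-0,"ay":0.18,"az":-0,"gripper":0.0},{"dx":0.15,"dy":0,"dz":0.2,"ax":-0,"ay":0.17,"az":-0,"gripper":0.0},{"dx":0.14,"dy":0.01,"dz":0.2,"ax":-0,"ay":0.18,"az":-0,"gripper":0.0}]
[{"dx":0.15,"dy":0,"dz":0.2,"ax":-0,"ay":0.17,"az":-0,"gripper":0.0},{"dx":0.14,"dy":0,"dz":0.2,"ax":-0,"ay":0.18,"az":-0,"gripper":0.0},{"dx":0.13,"dy":0.01,"dz":0.21,"ax":-0,"ay":0.17,"az":-0,"gripper":0.0},{"dx":0.13,"dy":0,"dz":0.21,"ax":-0,"ay":0.17,"az":-0,"gripper":0.0},{"dx":0.13,"dy":0,"dz":0.21,"ax":-0,"ay":0.18,"az":-0,"gripper":0.0},{"dx":0.12,"dy":0.01,"dz":0.22,"ax":-0,"ay":0.17,"az":-0,"gripper":0.0},{"dx":0.12,"dy":0,"dz":0.21,"ax":-0,"ay":0.18,"az":-0,"gripper":0.0},{"dx":0.12,"dy":0,"dz":0.22,"ax":-0,"ay":0.17,"az":-0,"gripper":0.0},{"dx":0.11,"dy":0.01,"dz":0.22,"ax":-0,"ay":0.18,"az":-0,"gripper":0.0},{"dx":0,"dy":0,"dz":0,"ax":0,"ay":0,"az":0,"gripper":0}]
```

>>> apply_moves:
  rows:
    - {"dx": -0.09, "dy": 0.01, "dz": 0.51, "ax": 0, "ay": 0.22, "az": 0, "gripper": 0}
    - {"dx": -0.1, "dy": 0.01, "dz": 0.51, "ax": 0, "ay": 0.22, "az": 0, "gripper": 0}
    - {"dx": -0.12, "dy": 0.01, "dz": 0.51, "ax": 0, "ay": 0.22, "az": 0, "gripper": 0}
    - {"dx": -0.12, "dy": 0.01, "dz": 0.5, "ax": 0, "ay": 0.22, "az": 0, "gripper": 0}
    - {"dx": 0.16, "dy": 0, "dz": 0.18, "ax": 0, "ay": 0.17, "az": 0, "gripper": 0}
    - {"dx": 0.16, "dy": 0, "dz": 0.19, "ax": 0, "ay": 0.18, "az": 0, "gripper": 0}
    - {"dx": 0.16, "dy": 0, "dz": 0.2, "ax": 0, "ay": 0.17, "az": 0, "gripper": 0}
    - {"dx": 0.15, "dy": 0, "dz": 0.2, "ax": 0, "ay": 0.18, "az": 0, "gripper": 0}
    - {"dx": 0.15, "dy": 0, "dz": 0.2, "ax": 0, "ay": 0.17, "az": 0, "gripper": 0}
    - {"dx": 0.14, "dy": 0, "dz": 0.2, "ax": 0, "ay": 0.18, "az": 0, "gripper": 0}

```text
clock: 25.53
ee_pos: [0.4518, 0.2225, 0.1519]
tool_rot: [-0.024, 0.901, 0.05, 0.43]
force: [-1.3, -0.7, 1.3]
gripper_width: 0.0005
finger_force: 0.6
```

Run:
```python
from h import *
st();o=arm.get_obs();print(W2C(o["ee_pos"]))
ti=lambda t:tilt(.11,np.radians(t))
line([(C2W([-.006,-.024,.150]),ti(30),10,0)])
```

```text
{'clock': 25.5333, 'joint_positions': [0.3146, -0.4123, 2.5225, -0.8138, 0.2185, 2.5022], 'ee_pos': [0.4518, 0.2225, 0.1519], 'tool_rot': [-0.0238, 0.9012, 0.0497, 0.43], 'force': [-1.2866, -0.7326, 1.2712], 'gripper_width': 0.0005, 'finger_force': 0.6064}
[-0.05050378 -0.02305339  0.15190071]
[{"dx":0.13,"dy":0,"dz":0.18,"ax":-0,"ay":0.16,"az":0,"gripper":0.0},{"dx":0.13,"dy":0.01,"dz":0.18,"ax":-0,"ay":0.15,"az":0,"gripper":0.0},{"dx":0.13,"dy":0,"dz":0.18,"ax":-0,"ay":0.16,"az":0,"gripper":0.0},{"dx":0.12,"dy":0.01,"dz":0.19,"ax":-0,"ay":0.16,"az":0,"gripper":0.0},{"dx":0.12,"dy":0,"dz":0.18,"ax":-0,"ay":0.15,"az":0,"gripper":0.0},{"dx":0.12,"dy":0.01,"dz":0.19,"ax":-0,"ay":0.16,"az":0,"gripper":0.0},{"dx":0.12,"dy":0,"dz":0.19,"ax":-0,"ay":0.16,"az":0,"gripper":0.0},{"dx":0.11,"dy":0.01,"dz":0.2,"ax":-0,"ay":0.15,"az":0,"gripper":0.0},{"dx":0.11,"dy":0,"dz":0.19,"ax":-0,"ay":0.16,"az":0,"gripper":0.0},{"dx":0.11,"dy":0.01,"dz":0.2,"ax":-0,"ay":0.16,"az":0,"gripper":0.0}]
```

Run:
```python
from h import *
ti=lambda t:tilt(.11,np.radians(t))
line([(C2W([-.045,-.024,.154]),ti(45),2,0),(C2W([-.008,-.024,.158]),ti(45),8,0)])
```

```text
[{"dx":0.13,"dy":0.02,"dz":0.07,"ax":-0,"ay":-0.52,"az":0,"gripper":0.0},{"dx":0.13,"dy":0.03,"dz":0.07,"ax":-0,"ay":-0.53,"az":0,"gripper":0.0},{"dx":0.18,"dy":-0,"dz":0.15,"ax":-0,"ay":0,"az":0,"gripper":0.0},{"dx":0.18,"dy":-0,"dz":0.14,"ax":-0,"ay":0,"az":0,"gripper":0.0},{"dx":0.18,"dy":-0,"dz":0.15,"ax":-0,"ay":0,"az":0,"gripper":0.0},{"dx":0.18,"dy":-0,"dz":0.14,"ax":-0,"ay":0,"az":0,"gripper":0.0},{"dx":0.18,"dy":-0,"dz":0.15,"ax":-0,"ay":0,"az":0,"gripper":0.0},{"dx":0.19,"dy":-0,"dz":0.15,"ax":-0,"ay":0,"az":0,"gripper":0.0},{"dx":0.18,"dy":-0,"dz":0.14,"ax":-0,"ay":0,"az":0,"gripper":0.0},{"dx":0.18,"dy":-0,"dz":0.15,"ax":-0,"ay":0,"az":0,"gripper":0.0}]
```

>>> apply_moves:
  rows:
    - {"dx": 0.13, "dy": 0.02, "dz": 0.07, "ax": 0, "ay": -0.5, "az": 0, "gripper": 0}
    - {"dx": 0.13, "dy": 0.02, "dz": 0.07, "ax": 0, "ay": -0.5, "az": 0, "gripper": 0}
    - {"dx": 0.18, "dy": 0, "dz": 0.15, "ax": 0, "ay": 0, "az": 0, "gripper": 0}
    - {"dx": 0.18, "dy": 0, "dz": 0.14, "ax": 0, "ay": 0, "az": 0, "gripper": 0}
    - {"dx": 0.18, "dy": 0, "dz": 0.15, "ax": 0, "ay": 0, "az": 0, "gripper": 0}
    - {"dx": 0.18, "dy": 0, "dz": 0.14, "ax": 0, "ay": 0, "az": 0, "gripper": 0}
    - {"dx": 0.18, "dy": 0, "dz": 0.15, "ax": 0, "ay": 0, "az": 0, "gripper": 0}
    - {"dx": 0.18, "dy": 0, "dz": 0.15, "ax": 0, "ay": 0, "az": 0, "gripper": 0}
    - {"dx": 0.18, "dy": 0, "dz": 0.14, "ax": 0, "ay": 0, "az": 0, "gripper": 0}
    - {"dx": 0.18, "dy": 0, "dz": 0.15, "ax": 0, "ay": 0, "az": 0, "gripper": 0}

```text
clock: 26.37
ee_pos: [0.493, 0.2256, 0.1578]
tool_rot: [-0.02, 0.919, 0.05, 0.39]
force: [0.1, 0.3, 0.2]
gripper_width: 0.0005
finger_force: 0.4
```

Run:
```python
from h import *
st();o=arm.get_obs();print(W2C(o["ee_pos"]))
ti=lambda t:tilt(.11,np.radians(t))
line([(C2W([-.05,-.023,.175]),ti(45),4,0),(C2W([-.105,-.023,.20]),ti(52),6,0)])
```

```text
{'clock': 26.3667, 'joint_positions': [0.2751, -0.2834, 2.3723, -0.4448, 0.2835, 2.115], 'ee_pos': [0.493, 0.2256, 0.1578], 'tool_rot': [-0.0204, 0.9192, 0.0503, 0.3901], 'force': [0.107, 0.293, 0.1573], 'gripper_width': 0.0005, 'finger_force': 0.3729}
[-0.00920322 -0.02454639  0.15782959]
[{"dx":-0.2,"dy":-0.02,"dz":-0.52,"ax":0.01,"ay":-0.04,"az":0,"gripper":0.0},{"dx":-0.2,"dy":-0.02,"dz":-0.51,"ax":0,"ay":-0.05,"az":0,"gripper":0.0},{"dx":-0.21,"dy":-0.02,"dz":-0.52,"ax":0.01,"ay":-0.04,"az":0,"gripper":0.0},{"dx":-0.2,"dy":-0.02,"dz":-0.51,"ax":0,"ay":-0.04,"az":0,"gripper":0.0},{"dx":-0.18,"dy":0,"dz":-0.47,"ax":0,"ay":-0.21,"az":0,"gripper":0.0},{"dx":-0.19,"dy":0.01,"dz":-0.47,"ax":0,"ay":-0.2,"az":0,"gripper":0.0},{"dx":-0.19,"dy":-0,"dz":-0.46,"ax":0,"ay":-0.2,"az":0,"gripper":0.0},{"dx":-0.21,"dy":-0,"dz":-0.46,"ax":0,"ay":-0.21,"az":0,"gripper":0.0},{"dx":-0.21,"dy":-0,"dz":-0.46,"ax":0,"ay":-0.2,"az":0,"gripper":0.0},{"dx":-0.23,"dy":-0,"dz":-0.45,"ax":0,"ay":-0.2,"az":0,"gripper":0.0}]
```

>>> apply_moves:
  rows:
    - {"dx": -0.2, "dy": 0, "dz": -0.52, "ax": 0, "ay": -0.04, "az": 0, "gripper": 0}
    - {"dx": -0.2, "dy": 0, "dz": -0.52, "ax": 0, "ay": -0.04, "az": 0, "gripper": 0}
    - {"dx": -0.2, "dy": 0, "dz": -0.52, "ax": 0, "ay": -0.04, "az": 0, "gripper": 0}
    - {"dx": -0.2, "dy": 0, "dz": -0.52, "ax": 0, "ay": -0.04, "az": 0, "gripper": 0}
    - {"dx": -0.18, "dy": 0, "dz": -0.47, "ax": 0, "ay": -0.2, "az": 0, "gripper": 0}
    - {"dx": -0.19, "dy": 0, "dz": -0.47, "ax": 0, "ay": -0.2, "az": 0, "gripper": 0}
    - {"dx": -0.19, "dy": 0, "dz": -0.46, "ax": 0, "ay": -0.2, "az": 0, "gripper": 0}
    - {"dx": -0.21, "dy": 0, "dz": -0.46, "ax": 0, "ay": -0.2, "az": 0, "gripper": 0}
    - {"dx": -0.21, "dy": 0, "dz": -0.46, "ax": 0, "ay": -0.2, "az": 0, "gripper": 0}
    - {"dx": -0.23, "dy": 0, "dz": -0.45, "ax": 0, "ay": -0.2, "az": 0, "gripper": 0}

```text
clock: 27.2
ee_pos: [0.3973, 0.2153, 0.2013]
tool_rot: [-0.017, 0.943, 0.051, 0.327]
force: [-0.0, 0.2, 0.9]
gripper_width: 0.0006
finger_force: 0.0
```

Run:
```python
from h import *; import cv2
st()
o=arm.get_obs();print(W2C(o["ee_pos"]))
im=arm.camera("wrist")[:,:,::-1];cv2.imwrite("pics/w7.png",im)
cv2.imwrite("pics/v7.png",cv2.resize(im[0:330,60:500],(800,600),interpolation=3))
```

```text
{'clock': 27.2, 'joint_positions': [0.3178, -0.6559, 2.4525, -0.2029, 0.6986, 1.8915], 'ee_pos': [0.3973, 0.2153, 0.2013], 'tool_rot': [-0.0171, 0.9434, 0.0515, 0.3271], 'force': [-0.0357, 0.209, 0.9014], 'gripper_width': 0.0006, 'finger_force': 0.0}
[-0.10552943 -0.02428     0.2013229 ]
```

View pics/v7.png

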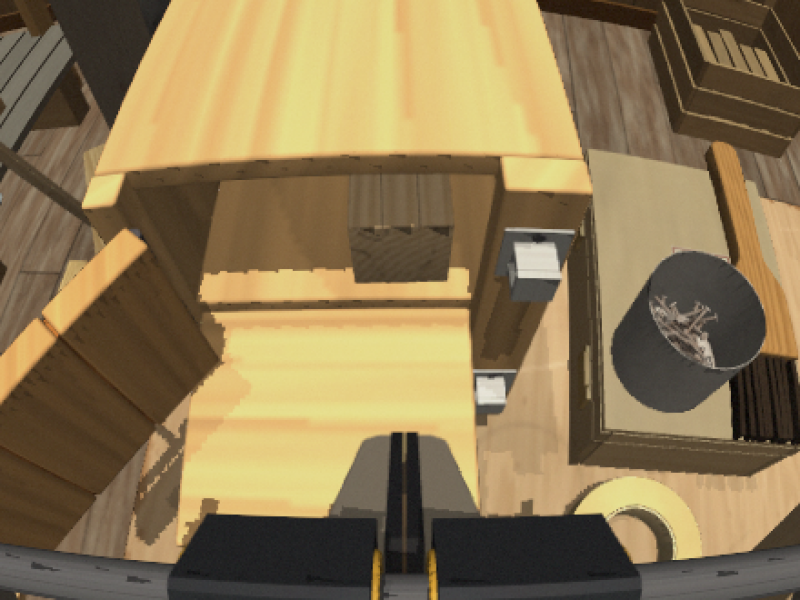

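Run:
```python
from h import *
for u,v in ((355,283),(448,281),(400,301)): print(W2C(atz("wrist",60+u*.55,v*.55,.124)).round(4))
print(arm.close_job())
```

```text
[ 0.0106 -0.      0.124 ]
[ 0.0116 -0.0454  0.124 ]
[ 0.0002 -0.022   0.124 ]
the job is handed in; nothing more can be done
None
```

The job is handed in at about 27 s. The upper half-door stands wide open at about 2.2 rad with its bolt drawn. I laid the mortise sample on the counter and let go, took it again by the tail and slid it until the tail was about 4 cm short of the sill. I then let go and pushed it home with the closed fingertips. It now lies flat on the shelf, tail about 11 mm inside the sill. I never touched the lower half, and the last picture shows nothing else out of place.

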